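# Hold the reading lens in focus over a mounted brushwork sample

### The job

Take the glass plate with the brushwork sample off the drying rack, touching it by its edges only (never on the paper picture), lower it onto the two ledges of the viewing stand so that it lies flat between the end lips, and let go of it. Then pick the reading lens up by its handle and hold it level over the middle of the plate, at the height marked by the pointer on the stand's post, touching nothing else with it. Finish while still holding the lens there, and leave the pointer, the stone seal and the paste pot where they are.

Things in the scene. Friction and masses are not known exactly. Their poses are not given: they have to be found in the camera images.
- plate: loose clear glass plate, 50 mm (own x) by 84 mm (own y) by 6 mm thick, 70 g. Origin: middle of its underside. It lies on the drying rack's two ledges, its underside 30 mm above the table; its long edges (50 mm apart) overhang the ledges by 7 mm and are free along their whole length between the ledges, with only the 8 mm thick rack base below.
- plate_middle (a point): middle of the plate's upper face
- picture: the paper sample set into the plate: cream paper with a black brush painting, 36 mm (x) by 60 mm (y), just proud of both glass faces; a glass margin of 7 mm (long edges) and 12 mm (ends) is left around it. Not to be touched by the robot or the lens. Origin at the middle of the plate's underside.
- rack: fixed low wooden drying rack, base 80 mm (x) by 120 mm (y) by 8 mm, with two ledges (36 mm in x, 16 mm in y, tops 30 mm above the table, centred at y = -42 and +42 mm, no lips). Origin: middle of its underside.
- stand: fixed grey viewing stand. Base 8 mm thick, x -45 to +110, y -65 to +105 mm. Two ledges (36 mm in x, 16 mm in y) at x = 0, y = -42 and +42 mm, tops 30 mm above the table, each with a 4 mm high lip at its outer end; lips 92 mm apart inside (the plate's 84 mm go between, either way round). Steel post, 11 mm diameter, at x = 95, y = 85 mm, top at 173 mm. Origin: middle of the ledges, on the table.
- seat (a point): on the stand, middle between the two ledges at the height of their tops; a seated plate's underside middle comes here
- focus_mark (a point): tip of the small dark pointer on the sliding collar (24 mm diameter, 14 mm high, centred at the same height) of the stand's post, at mid thickness; it points towards the seat and ends 99 mm in plan from the seat's middle. Set anywhere from 91 to 131 mm above the table, it marks the height at which the middle of the lens rim's thickness is to be held. Do not touch it.
- lens: loose reading lens, about 90 g, lying level on its rest, underside 32 mm above the table. Round dark rim, 68 mm outer diameter, 10 mm thick, with glass; a straight black handle, 16 mm wide, 14 mm high, runs along own -x from 43 to 137 mm from the lens centre, underside flush with the rim's. Origin: lens centre, on its underside; z is the lens's axis.
- lens_center (a point): centre of the lens glass, at the middle of the rim's thickness (5 mm above the underside)
- lens_grip (a point): a good place to grip the handle, on its axis, 78 mm from the lens centre and near the balance point; grip across the handle (lens y)
- rest: fixed dark wooden rest of the lens, base 8 mm thick; one block (30 mm in x, 66 mm in y) under the rim and one (12 by 14 mm) under the handle 124 mm from the lens centre, tops 32 mm above the table; between x = -118 and -15 mm the handle is free below down to the base. Origin: on the table below the lens centre; handle towards its -x.
- seal: bystander: stone seal, 26 mm square, 50 mm high, upright; origin under its middle
- paste_pot: bystander: white lidded pot, 64 mm diameter, 30 mm high; origin under its middle
There are look-alikes about, which are no part of the job. What is meant by the plate is not green, orange or red, and is the smaller of those in its own colour.

How it is judged:
On the way, in this order (a step that is already met when the one before it is completed fails the run):
1. the plate is lifted off the drying rack in the fingers (contact force between plate and rack below 0.05 N and z of plate in the frame of rack above 0.045 m and contact force between the fingers and plate above 0.5 N), for 0.1 s.
2. the plate is lowered to its seat on the stand while still held (distance between plate and seat below 0.012 m and contact force between the fingers and plate above 0.5 N), for 0.05 s.
3. the plate lies flat on the ledges between the lips, let go (horizontal distance between plate and seat below 0.008 m and z of plate in the frame of seat below 0.0025 m and angle between plate's own z axis and vertical below 0.04 rad and angle between the y axis of plate and the y axis of stand, either way round below 0.15 rad and contact force between each of the arm, the fingers and plate below 0.05 N), for 0.2 s.
4. the lens is lifted off its rest in the fingers (contact force between lens and rest below 0.05 N and z of lens in the frame of rest above 0.045 m and contact force between the fingers and lens above 0.5 N), for 0.1 s.
At the end, for the whole second after the job is handed in: Lens held in the fingers, clear of stand and plate, centre within 10 mm in plan of the plate's middle and 6 mm of the pointer's height, level within 0.10 rad, still; plate flat on the ledges between the lips, within 8 mm and 0.15 rad of the seat, not touched by fingers (horizontal distance between lens_center and plate_middle below 0.01 m and z of lens_center in the frame of focus_mark between -0.006 and 0.006 m and angle between lens's own z axis and vertical below 0.1 rad and linear speed of lens below 0.02 m/s and contact force between the fingers and lens above 1 N and contact force between lens and stand below 0.05 N and contact force between each of lens, the fingers and plate below 0.05 N and horizontal distance between plate and seat below 0.008 m and z of plate in the frame of seat below 0.0025 m and angle between plate's own z axis and vertical below 0.04 rad and angle between the y axis of plate and the y axis of stand, either way round below 0.15 rad and linear speed of plate below 0.01 m/s); the arm keeps its last pose, push and grip.
It fails at once if the robot touches the paper picture on the plate's face (contact force between any of the fingers, the arm and picture above 0.3 N).
It fails at once if the lens touches the plate (contact force between lens and plate above 0.3 N).
It fails at once if the lens is tipped by more than 0.5 rad (angle between lens's own z axis and vertical above 0.5 rad).
It fails at once if the pointer is shifted by more than 6 mm (distance of focus_mark from where it was at the start of the episode above 0.006 m).
It fails at once if the stone seal or the paste pot is moved by more than 30 mm or tipped over (distance of any of seal, paste_pot from where it was at the start of the episode above 0.03 m or angle between seal's own z axis and vertical above 0.7 rad).
It also fails if it takes over 51 s, if anything falls off the work surface, if the arm or the gripper's body presses on something with over 40 N, if the wrist force passes 120 N, or if a joint passes its speed limit or range.

### The arm

A 6-joint arm with a two-finger parallel gripper is mounted at the origin on the work surface. World frame = base frame: x ahead of the robot, y to its left, z up, the work surface at z = 0. Lengths are in m, angles in rad, forces in N, time in s.
With the tool pointing down it reaches from about 0.25 to 0.725 m from the base axis. Payload 4 kg.
Tool frame: the origin (TCP) lies on the mounting face of the last link; the fingertips stand 173 mm ahead of it and the grasp point (between the pads) lies 155 mm ahead of it (arm.grasp_offset is the distance from the TCP to the grasp point, in m); z points along the fingers, y is the direction in which the jaws open and shut (so a half turn about z gives the same grasp; the last joint's range is limited). The gripper opens to 85 mm and grips with 20 to 120 N. Pads are 22 mm wide; open, the fingers measure 114 mm over their backs; the gripper's body (76 mm by 85 mm) begins 54 mm behind the grasp point. The pads swing forward as they close: fully open they stand 13 mm farther back than shut.
Start: joints at [1.126, 0.241, 0.005, 1.335, 0, 1.571], TCP at [0.215, 0.451, 0.405] pointing down, gripper open.
Joint ranges: [-2.72, 2.72], [-1.05, 1.87], [-1.09, 1.28], [-1.99, 2.15], [-1.42, 1.44], [-3.14, 3.14]. Speed limits (rad/s): [2.79, 2.79, 3.14, 3.14, 3.14, 3.14].

### API

Orientations are given as [roll, pitch, yaw] about the fixed x, y, z axes, in that order (R = Rz(yaw) Ry(pitch) Rx(roll)).
In Python, from rig import arm gives the robot as it stands. The module is installed in compiled form; this text tells all that it offers.
- The arm moves only by the shell command python3 -m pendant 'ROWS' [FORCE]. ROWS is JSON, a list of rows, each a list of 5 numbers: the shift along the tool's x, y, z in mm, then the turn about the tool's z in degrees, then the finger opening in mm, from 0 to 85.4. In form: [[dx, dy, dz, spin, jaw], ...]. A call has 1 to 20 rows; each row shifts and turns the commanded pose from where the row before left it, along the tool's axes as they then stand; what a row does not reach is not made up. A row lasts 1/12 s, in which the tool goes at most 41.7 mm and 7.16 degrees, less where a joint would pass 70% of its speed; a pose out of reach is approached as far as the arm can. A call is refused whole if a number of a shift passes 41.7 or a number of a turn 7.16, either way. A call with a gripper value outside its range is refused whole. The fingers move at their own pace and stop on an object; FORCE is the grip in N (left out, the last holds). Time passes only in rows, so rows that do not move let the fingers close. It gives the time, the measured TCP pose, the force and the opening at its end, in the units of the state.
- arm.sense(): the state, without advancing time (a new reading comes with each control period).
- arm.read_camera(name): name is "scene" or "side" or "wrist"; returns the picture (420x560x3 uint8, red, green, blue); there is no depth.
- arm.get_calibration(name): a dict with "vertical_fov" (degrees; the focal length in pixels is half the picture's height over the tangent of half this angle, whatever the lens; pixels are square), "cx", "cy" (the principal point, pixels), "dist" ([k1, k2, p1, p2, k3] as OpenCV has them; the pictures are not rectified), "xyz" and "rotation" of the camera in the world; the wrist camera has in their place "hand_eye" (4x4, takes a point from camera to tool coordinates, whose origin is the TCP and whose axes are the flange's). Camera axes: x right, y down, z forward; pixel columns grow to the right and rows downward; lengths in m; the calibration is good to about 2 mm. A picture is of the moment at which its call begins: read the wrist's pose just before it. get_calibration takes no time and is no camera call.
- arm.hand_in(): hands the job in, once; it reports no verdict.
Trained networks look in the newest picture that a camera, given by its name, has taken for a name from the list of things; names that differ only in an ending like _2 or _b are one class to them, and where a whole thing is asked for, a point or a joint stands for the part that bears it (a point fixed in the world has none). Each returns a list of dicts, best first, with "conf" (0 to 1); they miss things now and then, are a little off and sometimes report something else, mostly with a low value. They report only what shows in the picture. A call takes as long as a camera call. They do not tell look-alikes from the thing itself.
- arm.recognise(camera, name): "at" ([row, column] in pixels, amid what is visible of it).
The state is a dict: "time_s": time; "joints": joint angles; "joint_velocities": joint speeds; "joint_efforts": joint torques, N m; "position": TCP position; "tool_rot": TCP orientation; "ft_force": force on the tool from outside, world axes, zero at the start; "ft_torque": the same for the moment, N m; "width": opening from 0.0 (shut) to 1.0 (fully open).
Only numpy, scipy, OpenCV 4.12 (cv2) and the standard library are available. Lean on these libraries where they do the work, as an engineer would, in place of code of your own. Each camera call takes 0.05 s, during which the arm holds its last target.

## Working session

There is one attempt and no reset: what is moved stays moved. The work goes in short steps, Python scripts to look and compute and a shell command to move; the robot and the scene stay as the last step left them, time stands still between calls to the robot, and variables do not carry over. Pictures are saved under pics/ and viewed, and the job is handed in when it is done.

```bash
mkdir -p pics
python3 - <<'E'
from rig import arm
import cv2, json
print(arm.sense())
for n in ("scene","side","wrist"):
    im=arm.read_camera(n); cv2.imwrite(f"pics/{n}0.png",im[:,:,::-1])
    print(n,{k:(v.tolist() if hasattr(v,'tolist') else v) for k,v in arm.get_calibration(n).items()})
print(arm.grasp_offset)
E
```

```text
{'time_s': 0.0, 'joints': array([ 1.12597349e+00,  2.41415354e-01,  3.72585403e-03,  1.33519878e+00,
       -2.51945548e-05,  1.57080494e+00]), 'joint_velocities': array([-0.00150502, -0.00136826,  0.00036429, -0.00095862, -0.00099779,
        0.00022045]), 'joint_efforts': array([-1.09881021e-03, -3.72318041e+01,  2.52408063e+01,  1.70151133e-02,
       -3.31080435e-05,  1.24179996e-05]), 'position': array([0.21503643, 0.45109973, 0.40381201]), 'tool_rot': array([-3.13950070e+00,  2.52125193e-05,  2.69676126e+00]), 'ft_force': array([ 0.49555256, -0.35029626,  0.12548183]), 'ft_torque': array([ 0.03020629, -0.0324748 , -0.04026771]), 'width': 0.9989632398229296}
scene {'vertical_fov': 47.29161607260833, 'cx': 277.8920177065368, 'cy': 210.1720578715823, 'dist': [-0.006633586991364713, 0.0, 0.0, 0.0, 0.0], 'xyz': [0.989695728735352, 0.429550153372237, 0.8844326668602834], 'rotation': [-2.409776442755915, -0.01310147364601022, 2.4021546315408338]}
side {'vertical_fov': 52.74286982576741, 'cx': 282.8750536226722, 'cy': 206.40163367920562, 'dist': [-0.13052616064390415, 0.0, 0.0, 0.0, 0.0], 'xyz': [0.2419283703018487, -0.8841877952712307, 1.0237414185810865], 'rotation': [-2.415910907594472, 0.012121135621436796, -0.3252343440922827]}
wrist {'vertical_fov': 71.327402963334, 'cx': 280.90091346769515, 'cy': 209.02276964355337, 'dist': [0.009472046032727614, 0.0, 0.0, 0.0, 0.0], 'hand_eye': [[-0.0005723851890228548, -0.952168909868006, -0.30557166009950393, 0.07681828972330851], [0.9999992462800792, -0.00021309735007215357, -0.001209143825609913, 3.2680565645093473e-05], [0.001086192647280315, -0.30557212188007393, 0.9521683141730984, 0.030339009971915798], [0.0, 0.0, 0.0, 1.0]]}
0.1547
```

View pics/scene0.png

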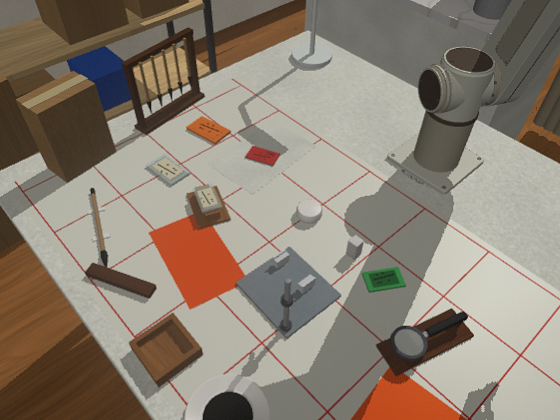

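View pics/side0.png

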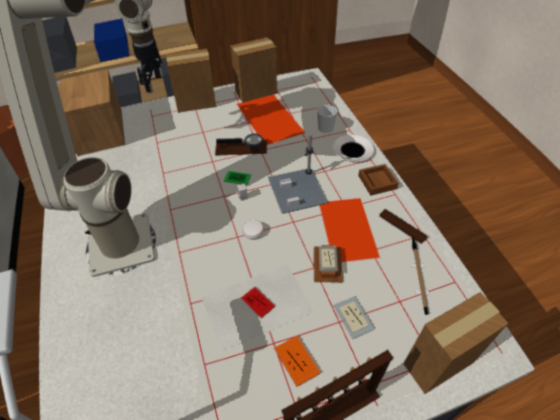

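View pics/wrist0.png

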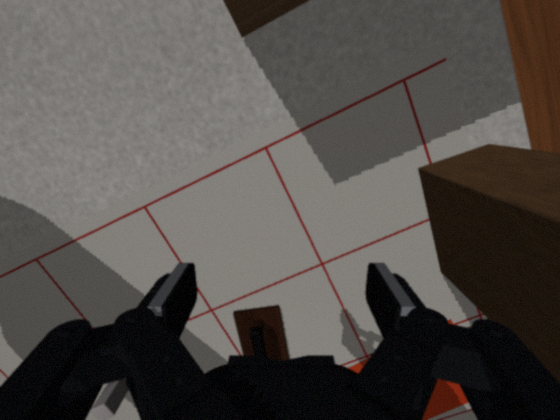

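The scene camera shows clear plates at (207,198), on a rack, and (166,170), larger and on the table. There is also an orange one (208,129), a red one (262,156) and a green one (384,279). The stand is near (288,290), the lens near (410,342), the pot at (309,211) and the seal at (355,246). Next I'll write helpers and measure.

```bash
cat > h.py <<'E'
from rig import arm
import numpy as np, cv2
from scipy.spatial.transform import Rotation as R
def cam(n,state=None):
    c=arm.get_calibration(n); f=210/np.tan(np.radians(c["vertical_fov"])/2)
    K=np.array([[f,0,c["cx"]],[0,f,c["cy"]],[0,0,1]]); d=np.array(c["dist"],float)
    if n=="wrist":
        s=state or arm.sense(); T=np.eye(4); T[:3,:3]=R.from_euler('xyz',s["tool_rot"]).as_matrix(); T[:3,3]=s["position"]
        T=T@np.array(c["hand_eye"])
    else:
        T=np.eye(4); rot=np.array(c["rotation"]); T[:3,:3]=rot if rot.ndim==2 else R.from_euler('xyz',rot).as_matrix(); T[:3,3]=c["xyz"]
    return K,d,T
def proj(C,P):
    K,d,T=C; Ti=np.linalg.inv(T); P=np.atleast_2d(P).astype(float)
    return cv2.projectPoints(P,cv2.Rodrigues(Ti[:3,:3])[0],Ti[:3,3],K,d)[0].reshape(-1,2)
def ray(C,uv):
    K,d,T=C; p=cv2.undistortPoints(np.array([[uv]],float),K,d).ravel()
    v=T[:3,:3]@np.array([p[0],p[1],1]); return T[:3,3],v/np.linalg.norm(v)
def back(C,uv,z):
    o,v=ray(C,uv); return o+v*(z-o[2])/v[2]
def tri(*cu):
    A=np.zeros((3,3));b=np.zeros(3);rs=[]
    for C,uv in cu:
        o,v=ray(C,uv);M=np.eye(3)-np.outer(v,v);A+=M;b+=M@o;rs.append((o,M))
    p=np.linalg.solve(A,b); return p,[np.linalg.norm(M@(p-o)) for o,M in rs]
def save(im,name,crop=None,k=1):
    if crop: r0,r1,c0,c1=crop; im=im[r0:r1,c0:c1]
    im=cv2.resize(im,None,fx=k,fy=k,interpolation=cv2.INTER_CUBIC); cv2.imwrite("pics/"+name,im[:,:,::-1])
E
python3 - <<'E'
from h import *
Cs={n:cam(n) for n in("scene","side")}
print(proj(Cs["scene"],[0,0,0]),proj(Cs["side"],[0,0,0]))
for n in Cs:
    for t,z in (("plate",.036),("stand",.008),("focus_mark",.11),("lens",.037),("lens_grip",.039),("rack",.008),("rest",.02),("seal",.025),("paste_pot",.02)):
        print(n,t,[(round(x["conf"],2),np.round(x["at"]),back(Cs[n],x["at"][::-1],z).round(3)[:2]) for x in arm.recognise(n,t)][:6])
im=cv2.imread("pics/scene0.png")[:,:,::-1]; save(im,"s_rack.png",(140,240,130,260),6)
im=cv2.imread("pics/scene0.png")[:,:,::-1]; save(im,"s_stand.png",(235,345,225,355),6)
im=cv2.imread("pics/side0.png")[:,:,::-1]; save(im,"d_stand.png",(120,220,240,370),6)
E
```

```text
[[434.06979988 160.25998167]] [[120.50213306 243.65315778]]
scene plate [(0.94, array([198., 207.]), array([ 0.569, -0.27 ])), (0.91, array([131., 205.]), array([ 0.419, -0.479])), (0.76, array([157., 261.]), array([ 0.373, -0.297])), (0.69, array([169., 170.]), array([ 0.579, -0.416])), (0.64, array([279., 383.]), array([0.433, 0.167]))]
scene stand [(0.9, array([286., 288.]), array([0.581, 0.033]))]
scene focus_mark [(0.55, array([302., 284.]), array([0.658, 0.099]))]
scene lens [(0.95, array([342., 412.]), array([0.506, 0.296])), (0.51, array([199., 206.]), array([ 0.574, -0.267]))]
scene lens_grip [(0.76, array([339., 416.]), array([0.496, 0.298])), (0.56, array([292., 287.]), array([0.608, 0.056]))]
scene rack [(0.71, array([211., 212.]), array([ 0.574, -0.25 ]))]
scene rest [(0.97, array([342., 434.]), array([0.464, 0.322]))]
scene seal [(0.71, array([248., 352.]), array([0.413, 0.063]))]
scene paste_pot [(0.62, array([209., 309.]), array([ 0.399, -0.09 ]))]
side plate [(0.81, array([180., 233.]), array([0.392, 0.116])), (0.7, array([261., 325.]), array([ 0.557, -0.282])), (0.63, array([316., 357.]), array([ 0.57 , -0.468])), (0.58, array([300., 260.]), array([ 0.349, -0.341]))]
side stand [(0.89, array([190., 299.]), array([0.594, 0.026]))]
side focus_mark []
side lens [(0.9, array([139., 248.]), array([0.496, 0.301]))]
side lens_grip [(0.72, array([141., 250.]), array([0.498, 0.285]))]
side rack [(0.8, array([274., 326.]), array([ 0.551, -0.309])), (0.46, array([148., 308.]), array([0.695, 0.212])), (0.33, array([186., 295.]), array([0.586, 0.046]))]
side rest [(0.61, array([149., 238.]), array([0.452, 0.28 ]))]
side seal []
side paste_pot [(0.56, array([226., 250.]), array([ 0.393, -0.08 ]))]
```

View pics/s_rack.png

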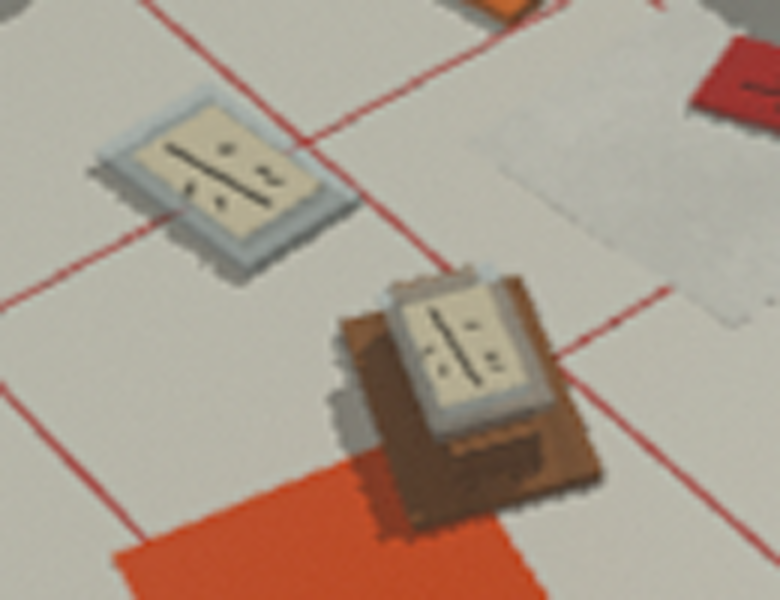

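View pics/s_stand.png

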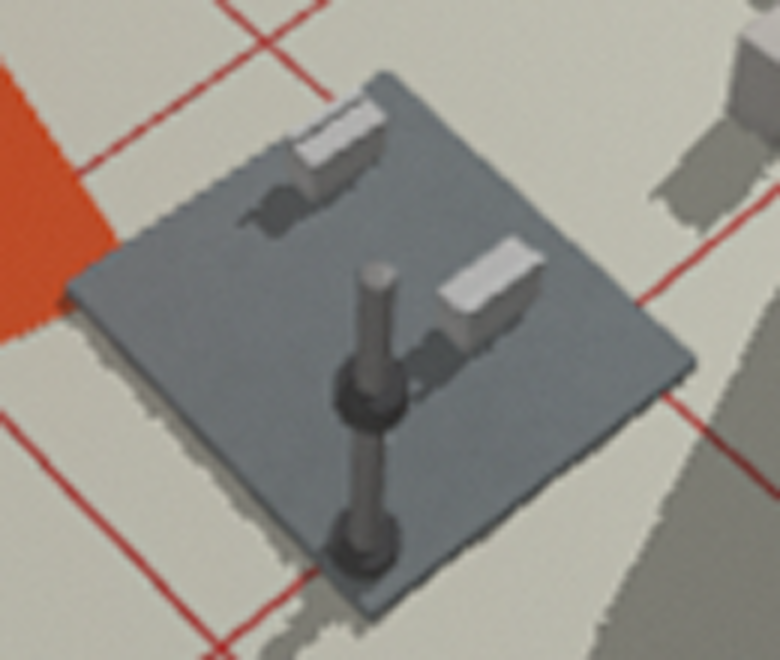

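View pics/d_stand.png

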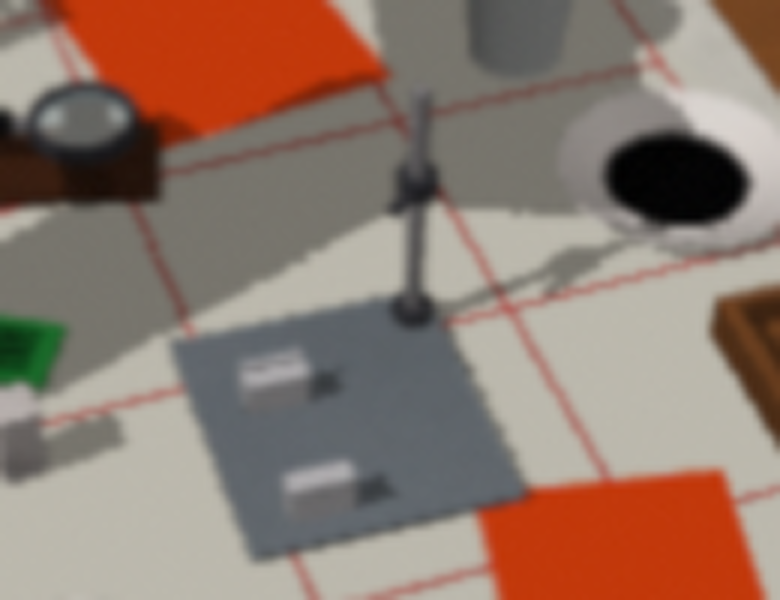

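Confirmed: the clear plate on the rack, scene (207,198), is visibly smaller than the clear one at (166,170), and it is the one lying on the rack's ledges. So it is the one meant. Next I'll fit the stand, rack, plate and lens poses from corners.

```bash
cat >> h.py <<'E'
from scipy.optimize import least_squares
def fit(obs,x0):
    """obs: list of (C, local pts Nx3, uv Nx2); pose x,y,yaw"""
    def w(p,L):
        L=np.atleast_2d(np.array(L,float)); c,s=np.cos(p[2]),np.sin(p[2])
        return np.c_[p[0]+c*L[:,0]-s*L[:,1],p[1]+s*L[:,0]+c*L[:,1],L[:,2]]
    def r(p): return np.concatenate([(proj(C,w(p,L))-np.array(uv)).ravel() for C,L,uv in obs])
    s=least_squares(r,x0); return s.x,np.abs(s.fun).reshape(-1,2).max(1).round(1),w
E
python3 - <<'E'
from h import *
S,D=cam("scene"),cam("side")
L=np.array([[-45,-65,8],[-45,105,8],[110,105,8],[110,-65,8]])/1000
us=np.array([[385,72],[695,360],[375,612],[68,288]])/6+[225,235]
ud=np.array([[255,557],[172,343],[405,297],[527,495]])/6+[240,120]
for o in ([(S,L,us)],[(D,L,ud)],[(S,L,us),(D,L,ud)]):
    p,e,w=fit(o,[.55,0,0]); print("stand",p.round(4),e)
# collar centre
c,rs=tri((S,np.array([371,393])/6+[225,235]),(D,np.array([417,183])/6+[240,120])); print("collar",c,rs, "post", w(p,[.095,.085,0]))
im=arm.read_camera("side"); save(im,"d_rack.png",(225,345,285,405),6); save(im,"d_lens.png",(110,170,200,290),8)
im=arm.read_camera("scene"); save(im,"s_lens.png",(295,385,365,485),6)
E
```

```text
stand [ 0.5532  0.0185 -0.0319] [0.9 1.2 1.1 1. ]
stand [ 0.5522  0.0096 -0.0138] [0.9 1.7 2.1 0.3]
stand [ 0.5531  0.0165 -0.0268] [1.5 1.1 0.4 1.4 1.1 1.7 2.7 1.5]
collar [0.65208901 0.09719199 0.1047608 ] [np.float64(0.001505670557059195), np.float64(0.0015056705570593327)] post [[0.65032856 0.09895222 0.        ]]
```

View pics/d_rack.png

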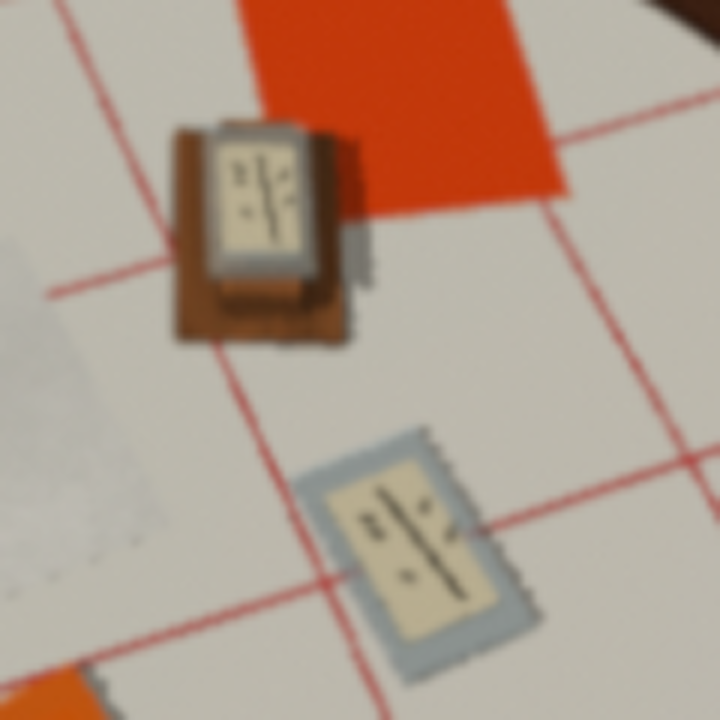

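View pics/d_lens.png

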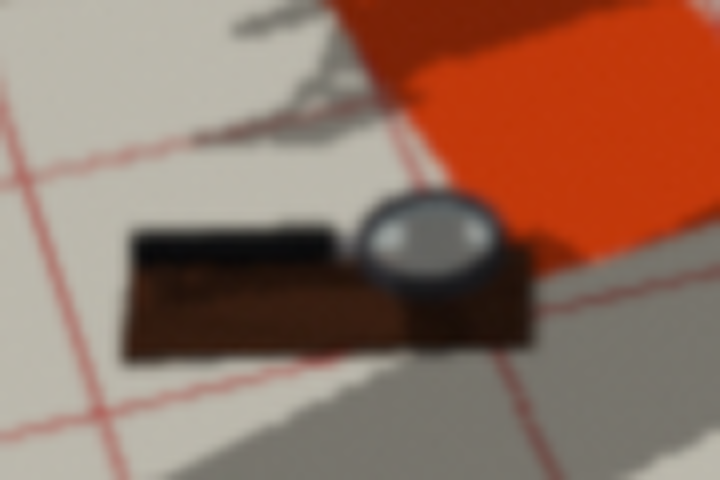

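View pics/s_lens.png

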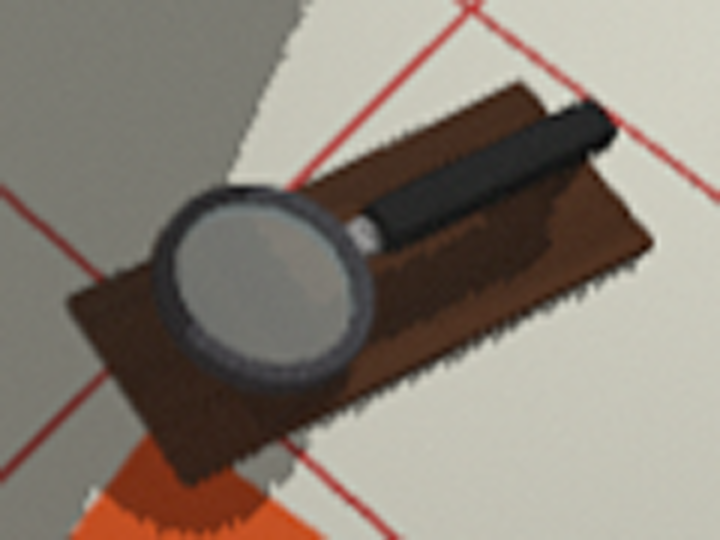

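Run:
```python
from h import *
S,D=cam("scene"),cam("side")
L=np.array([[25,-42,36],[-25,-42,36],[-25,42,36],[25,42,36]])/1000
us=np.array([[385,298],[490,270],[553,405],[440,440]])/6+[130,140]
ud=np.array([[318,280],[208,280],[215,125],[310,125]])/6+[285,225]
for o in ([(S,L,us)],[(D,L,ud)],[(S,L,us),(D,L,ud)]):
    p,e,w=fit(o,[.55,-.27,0]); print("plate",p.round(4),e)
L=np.array([[0,0,40],[-43,0,46],[-137,0,46]])/1000
us=np.array([[264,286],[375,225],[590,112]])/6+[365,295]
ud=np.array([[432,241],[332,237],[133,240]])/8+[200,110]
for o in ([(S,L,us)],[(D,L,ud)],[(S,L,us),(D,L,ud)]):
    p,e,w=fit(o,[.5,.3,0]); print("lens",p.round(4),e,w(p,[-.078,0,.039]))
```

```text
plate [ 0.5694 -0.2671 -0.3479] [1.1 0.9 0.8 0.6]
plate [ 0.57   -0.2784 -0.3798] [0.3 0.9 0.9 0.9]
plate [ 0.5693 -0.2723 -0.3603] [2.2 1.6 0.9 2.1 2.1 2.4 2.2 0.8]
lens [ 0.5144  0.2935 -0.2627] [0.7 0.5 1.1] [[0.43911921 0.31379329 0.039     ]]
lens [ 0.5129  0.2845 -0.307 ] [0.2 0.5 0.5] [[0.43855504 0.30805856 0.039     ]]
lens [ 0.5143  0.2927 -0.2669] [0.9 0.7 1.  1.2 1.4 0.7] [[0.43907795 0.3132628  0.039     ]]
```

```bash
python3 -m pendant '[[-33,-20.5,0,0,85],[-33,-20.5,0,0,85],[-33,-20.5,0,0,85],[-33,-20.5,0,0,85],[-33,-20.5,0,0,85],[-33,-20.5,0,0,85],[-33,-20.5,0,0,85],[-33,-20.5,0,0,85],[-33,-20.5,0,0,85],[-33,-20.5,0,0,85],[-33,-20.5,0,0,85],[-33,-20.5,0,0,85],[-33,-20.5,0,0,85],[-33,-20.5,0,0,85],[-33,-20.5,0,0,85]]' 30
python3 -m pendant '[[0,0,0,7.1,85],[0,0,0,7.1,85],[0,0,0,7.1,85],[0,0,0,7.1,85],[0,0,0,7.1,85],[0,0,0,7.1,85],[0,0,0,7.1,85],[0,0,0,7.1,85],[0,0,0,7.1,85],[0,0,0,7.1,85],[0,0,0,7.1,85],[0,0,0,7.1,85],[0,0,0,0,85],[0,0,0,0,85],[0,0,0,0,85]]'
python3 - <<'E'
from h import *
s=arm.sense(); C=cam("wrist",s); im=arm.read_camera("wrist"); save(im,"w1.png",None,1.4); print(s["position"],s["tool_rot"],s["joints"].round(3)); np.savez("w1.npz",p=s["position"],r=s["tool_rot"])
print(proj(C,[[.553,.0165,.008],[.57,-.27,.036],[.514,.29,.04]]))
E
```

```text
time_s: 2.4
position: [0.5303, -0.0412, 0.4048]
tool_rot: [3.141, 0.0, 2.696]
ft_force: [-0.1, 1.4, 0.9]
width: 0.992
time_s: 3.65
position: [0.5297, -0.0392, 0.4047]
tool_rot: [-3.142, -0.0, 1.212]
ft_force: [-0.5, -0.2, -0.5]
width: 0.998
[ 0.52966382 -0.03923362  0.4047137 ] [-3.14159151e+00 -4.58011454e-06  1.21231704e+00] [-0.074  0.303  0.088  1.357  0.     1.855]
[[ 281.54499693  130.2480573 ]
 [ 365.33678231  326.22135358]
 [ 123.57304778 -168.43652972]]
```

View pics/w1.png

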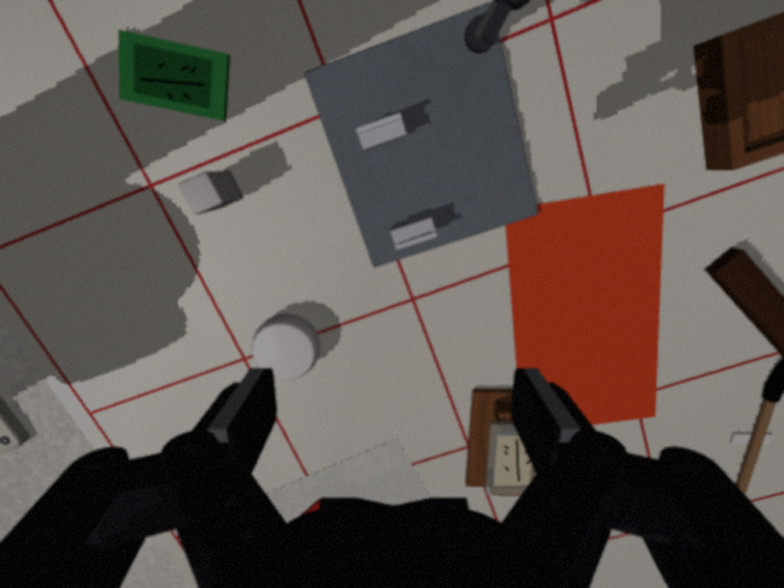

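Run:
```python
from h import *
im=cv2.imread("pics/w1.png")[:,:,::-1]; im=cv2.resize(im,(560,420),interpolation=cv2.INTER_AREA); save(im,"w1c.png",(0,200,200,400),4)
```

```text
(no output)
```

View pics/w1c.png

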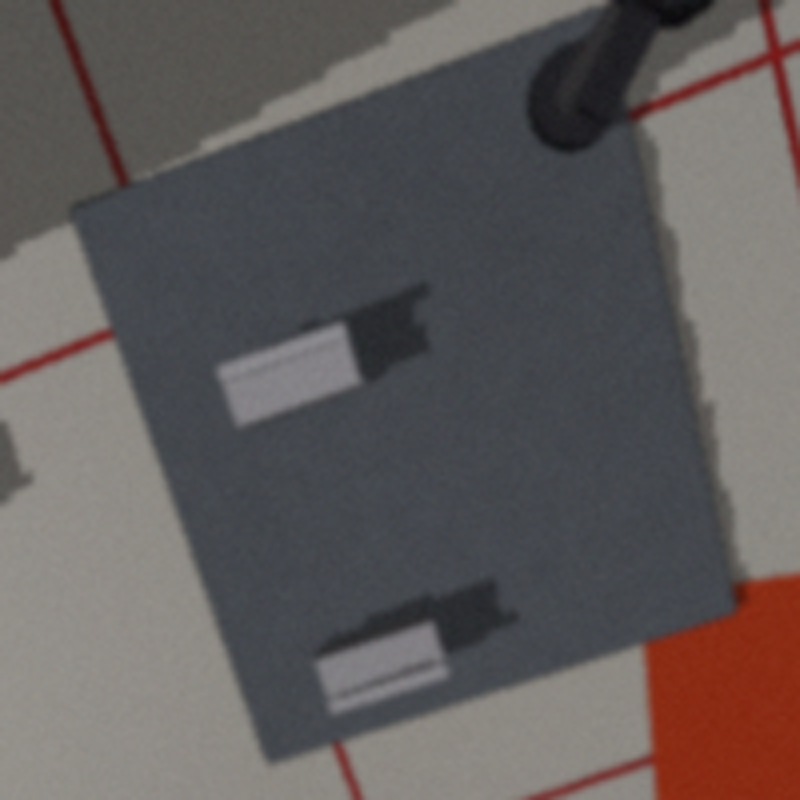

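Run:
```python
from h import *
z=np.load("w1.npz"); W=cam("wrist",dict(position=z["p"],tool_rot=z["r"]))
L=np.array([[-45,-65,8],[-45,105,8],[110,-65,8],[-18,34,30],[18,34,30],[-18,-34,30],[18,-34,30]])/1000
u=np.array([[270,760],[77,213],[735,607],[236,427],[360,383],[315,660],[437,621]])/4+[200,0]
p,e,w=fit([(W,L,u)],[.55,0.01,0]); print("stand",p.round(4),e)
p,e,w=fit([(W,L[3:],u[3:])],[.55,0.01,0]); print("stand ledges",p.round(4),e)
S,D=cam("scene"),cam("side")
# calibration offset of other cameras: ledge inner corners predicted
print(w(p,[.095,.085,0]))
print(proj(S,w(p,L))); print(proj(D,w(p,L)))
```

```text
stand [ 0.5562  0.0149 -0.0347] [1.5 2.5 1.7 0.7 0.6 0.6 0.7]
stand ledges [ 0.5559  0.015  -0.0296] [0.3 0.1 0.5 0.9]
[[0.65336364 0.09711521 0.        ]]
[[287.19483309 245.77751172]
 [340.05223106 294.29679598]
 [233.40870857 282.42924657]
 [308.59518883 273.98784104]
 [296.1286206  283.15795476]
 [287.58401166 254.426373  ]
 [275.20220337 263.00029875]]
[[282.36710392 212.10886223]
 [267.95504594 176.29440856]
 [328.13083168 201.19044132]
 [281.39037969 184.15440829]
 [291.80941212 181.80738634]
 [287.55558911 198.64741442]
 [298.27887984 196.15211152]]
```

```bash
python3 -m pendant '[[-33,15,12.5,0,85],[-33,15,12.5,0,85],[-33,15,12.5,0,85],[-33,15,12.5,0,85],[-33,15,12.5,0,85],[-33,15,12.5,0,85],[-33,15,12.5,0,85],[-33,15,12.5,0,85],[0,0,0,0,85],[0,0,0,0,85],[0,0,0,0,85]]'
python3 - <<'E'
from h import *
s=arm.sense(); im=arm.read_camera("wrist"); cv2.imwrite("pics/w2.png",im[:,:,::-1]); print(s["position"],s["tool_rot"],s["joints"].round(3)); np.savez("w2.npz",p=s["position"],r=s["tool_rot"])
save(im,"w2a.png",None,1.4)
E
```

```text
time_s: 4.62
position: [0.5485, -0.3285, 0.3044]
tool_rot: [-3.141, -0.001, 1.21]
ft_force: [-0.8, 1.2, -0.6]
width: 0.993
[ 0.54853323 -0.32851591  0.30438066] [-3.14064425e+00 -6.92721371e-04  1.21011624e+00] [-5.400e-01  5.720e-01  2.410e-01  1.241e+00  1.000e-03  1.392e+00]
```

View pics/w2a.png

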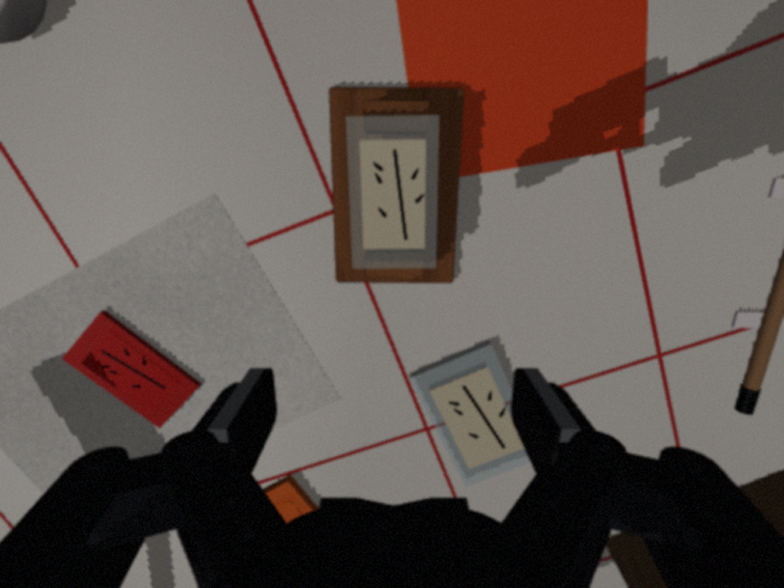

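Run:
```python
from h import *
im=cv2.imread("pics/w2.png")[:,:,::-1]; save(im,"w2c.png",(50,215,220,350),4.5)
```

```text
(no output)
```

View pics/w2c.png

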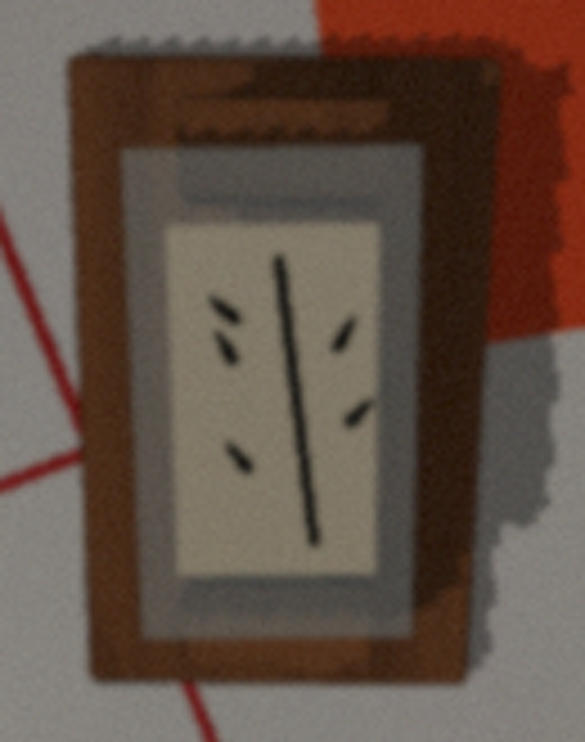

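Run:
```python
from h import *
z=np.load("w2.npz"); W=cam("wrist",dict(position=z["p"],tool_rot=z["r"]))
L=np.array([[-25,42,36],[25,42,36],[25,-42,36],[-25,-42,36],[-18,30,36],[18,30,36],[18,-30,36],[-18,-30,36]])/1000
u=np.array([[121,150],[424,146],[412,637],[141,637],[164,224],[379,222],[376,576],[178,576]])/4.5+[220,50]
for a in (slice(0,4),slice(4,8),slice(0,8)):
  p,e,w=fit([(W,L[a],u[a])],[.57,-.27,-.36]); print("plate",p.round(4),e)
Lr=np.array([[-40,60,8],[40,60,8],[40,-60,8],[-40,-60,8]])/1000
ur=np.array([[72,60],[500,62],[465,682],[95,682]])/4.5+[220,50]
p,e,w=fit([(W,Lr,ur)],[.57,-.27,-.36]); print("rack",p.round(4),e)
S,D=cam("scene"),cam("side")
```

```text
plate [ 0.5705 -0.2737 -0.353 ] [0.3 0.3 0.3 0.3]
plate [ 0.5704 -0.2737 -0.3483] [0.5 0.3 0.8 0.2]
plate [ 0.5705 -0.2737 -0.3514] [0.2 0.4 0.3 0.4 0.5 0.4 0.7 0.3]
rack [ 0.572  -0.2744 -0.3674] [1.3 1.1 1.5 1. ]
```

```bash
python3 -m pendant '[[30,0.6,10,-0.5,85],[29,0.6,30,0,85],[0,0,30,0,85],[0,0,0,0,85],[0,0,0,0,85],[0,0,0,0,85]]'
python3 - <<'E'
from h import *
s=arm.sense(); im=arm.read_camera("wrist"); save(im,"w3.png",None,1.2); 
Rm=R.from_euler('xyz',s["tool_rot"]).as_matrix(); g=s["position"]+Rm[:,2]*arm.grasp_offset
print(g,s["tool_rot"], Rm.T@(np.array([.5705,-.2737,.033])-g))
E
```

```text
time_s: 5.17
position: [0.571, -0.2735, 0.2369]
tool_rot: [3.139, 0.0, 1.22]
ft_force: [0.1, 0.0, -0.6]
width: 1.0
[ 0.5713703  -0.27373071  0.08219305] [3.13903551e+00 4.44255852e-04 1.21950473e+00] [-0.00024879 -0.00095351  0.04919088]
```

View pics/w3.png

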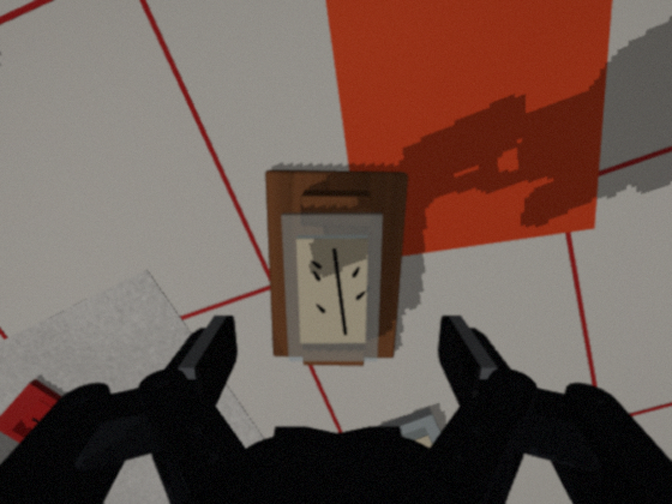

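```bash
python3 -m pendant '[[0,-0.5,16,0,85],[0,0,16,0,85],[0,0,16,0,85],[0,0,0,0,85],[0,0,0,0,85],[0,0,0,0,70],[0,0,0,0,62],[0,0,0,0,57]]'
python3 - <<'E'
from h import *
s=arm.sense(); im=arm.read_camera("wrist"); save(im,"w4.png",None,1.4); print(s["position"],s["tool_rot"],s["width"]*85.4)
E
```

```text
time_s: 5.88
position: [0.5705, -0.2741, 0.1885]
tool_rot: [3.139, 0.0, 1.218]
ft_force: [-0.3, -0.5, 0.2]
width: 0.668
[ 0.57052318 -0.27405826  0.18850235] [3.13860060e+00 3.16752948e-04 1.21825401e+00] 57.07030104195151
```

View pics/w4.png

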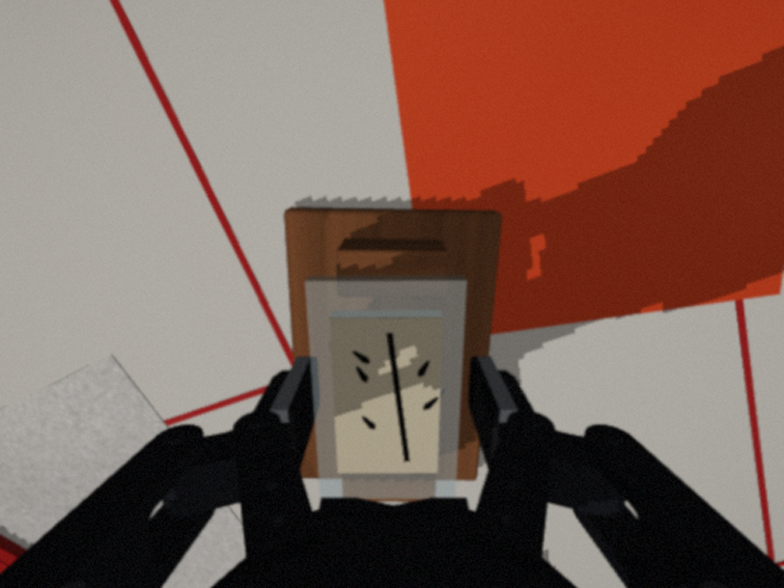

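The jaws straddle the plate's long edges: the pads are at about x=313 and 472, and the plate edges are between them. Now I'll close and lift.

```bash
python3 -m pendant '[[0,0,0,0,52],[0,0,0,0,46],[0,0,0,0,40],[0,0,0,0,40],[0,0,0,0,40],[0,0,0,0,40]]' 30
python3 -m pendant '[[0,0,-8,0,40],[0,0,-12,0,40],[0,0,-20,0,40],[0,0,-20,0,40],[0,0,-25,0,40],[0,0,-25,0,40],[0,0,0,0,40],[0,0,0,0,40],[0,0,0,0,40]]'
python3 - <<'E'
from h import *
s=arm.sense(); im=arm.read_camera("wrist"); save(im,"w5.png",None,1.4); print(s["position"],s["tool_rot"],s["width"]*85.4)
np.savez("w5.npz",p=s["position"],r=s["tool_rot"])
E
```

```text
time_s: 6.43
position: [0.5702, -0.2737, 0.1877]
tool_rot: [3.14, 0.0, 1.219]
ft_force: [-0.5, 0.9, 5.3]
width: 0.579
time_s: 7.18
position: [0.5696, -0.2734, 0.2966]
tool_rot: [-3.141, -0.0, 1.219]
ft_force: [-1.1, -0.1, -1.7]
width: 0.58
[ 0.56964614 -0.2734421   0.29657234] [-3.14105836e+00 -4.08435416e-05  1.21853650e+00] 49.56341862760328
```

View pics/w5.png

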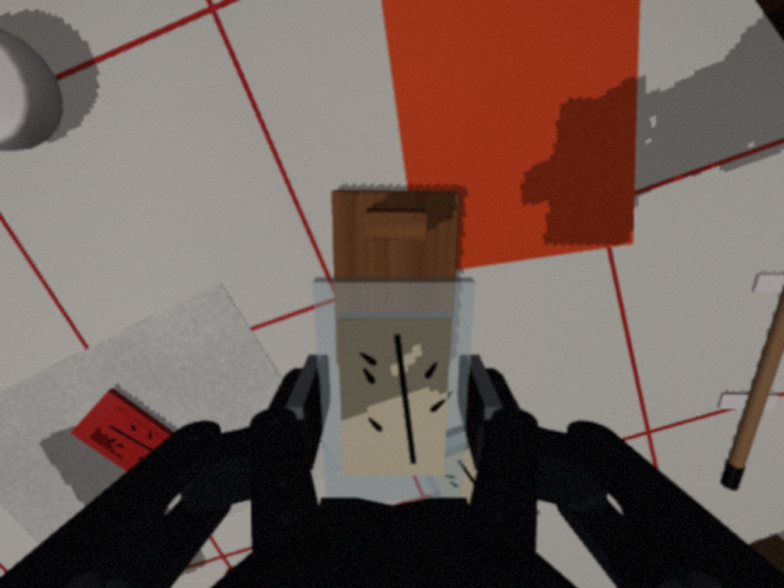

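```bash
python3 -m pendant '[[0,0,0,-6.1,40],[0,0,0,-6.1,40],[0,0,0,-6.2,40],[30,-4,0,0,40],[30,-4,0,0,40],[30,-4,0,0,40],[30,-4,0,0,40],[30,-4,0,0,40],[28,-3,0,0,40],[0,0,0,0,40],[0,0,0,0,40],[0,0,0,0,40]]'
python3 - <<'E'
from h import *
s=arm.sense(); im=arm.read_camera("wrist"); cv2.imwrite("pics/w6.png",im[:,:,::-1]); print(s["position"],s["tool_rot"],s["width"]*85.4)
np.savez("w6.npz",p=s["position"],r=s["tool_rot"]); save(im,"w6a.png",(0,300,130,430),2.6)
E
```

```text
time_s: 8.23
position: [0.5523, -0.095, 0.2957]
tool_rot: [-3.14, 0.0, 1.54]
ft_force: [0.7, -0.6, -0.8]
width: 0.577
[ 0.55226535 -0.09499247  0.29573708] [-3.13970599e+00  2.36310102e-04  1.54002929e+00] 49.26924125338103
```

View pics/w6a.png

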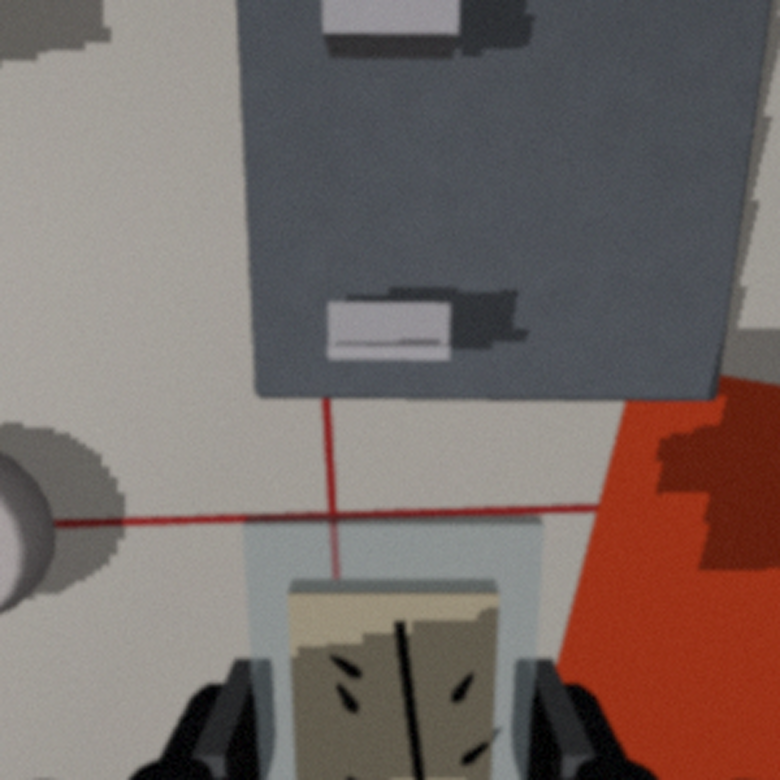

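Run:
```python
from h import *
z=np.load("w6.npz"); W=cam("wrist",dict(position=z["p"],tool_rot=z["r"]))
L=np.array([[-18,34,30],[18,34,30],[-18,-34,30],[18,-34,30],[-18,-50,34],[18,-50,34],[-45,-65,8],[110,-65,8]])/1000
u=np.array([[323,34],[459,33],[327,302],[450,301],[328,360],[450,361],[258,396],[715,399]])/2.6+[130,0]
for a in (slice(0,4),slice(0,6),slice(0,8)):
  p,e,w=fit([(W,L[a],u[a])],[.55,0.01,0]); print("stand",p.round(4),e)
# plate in hand: front corners of top face, back-project at several heights below TCP
Rm=R.from_euler('xyz',z["r"]).as_matrix()
for h in (.150,.1517,.154):
  q=[Rm.T@(back(W,np.array(c)/2.6+[130,0],z["p"][2]-h)-z["p"]) for c in ((245,518),(541,518))]
  print(h,np.round(q,4).tolist())
```

```text
stand [ 0.5557  0.0156 -0.038 ] [0.5 0.4 0.4 0.5]
stand [ 0.5557  0.0154 -0.0376] [0.2 0.5 0.4 0.7 0.5 0.6]
stand [ 0.5557  0.0155 -0.0368] [0.4 0.4 0.4 0.5 0.6 0.7 1.3 1.3]
0.15 [[0.0435, -0.023, 0.15], [0.0435, 0.0254, 0.1499]]
0.1517 [[0.043, -0.0233, 0.1517], [0.043, 0.0257, 0.1516]]
0.154 [[0.0423, -0.0238, 0.154], [0.0423, 0.0262, 0.1539]]
```

```bash
python3 -m pendant '[[27,-0.3,0,0.4,40],[28,-0.3,0,0,40],[28,-0.3,0,0,40],[26.5,-0.3,0,0,40],[0,0,20,0,40],[0,0,25,0,40],[0,0,20,0,40],[0,0,10,0,40],[0,0,0,0,40],[0,0,0,0,40],[0,0,0,0,40]]'
python3 - <<'E'
from h import *
s=arm.sense(); im=arm.read_camera("wrist"); cv2.imwrite("pics/w7.png",im[:,:,::-1]); print(s["position"],s["tool_rot"],s["width"]*85.4)
save(im,"w7a.png",None,1.4)
im=arm.read_camera("side");save(im,"d7a.png",(100,240,220,400),4.4)
E
```

```text
time_s: 9.2
position: [0.5561, 0.0138, 0.2228]
tool_rot: [3.14, -0.0, 1.532]
ft_force: [0.6, 0.2, -1.1]
width: 0.575
[0.55607867 0.01384326 0.22283932] [ 3.13957844e+00 -4.76668634e-05  1.53150394e+00] 49.0863292065894
```

View pics/w7a.png

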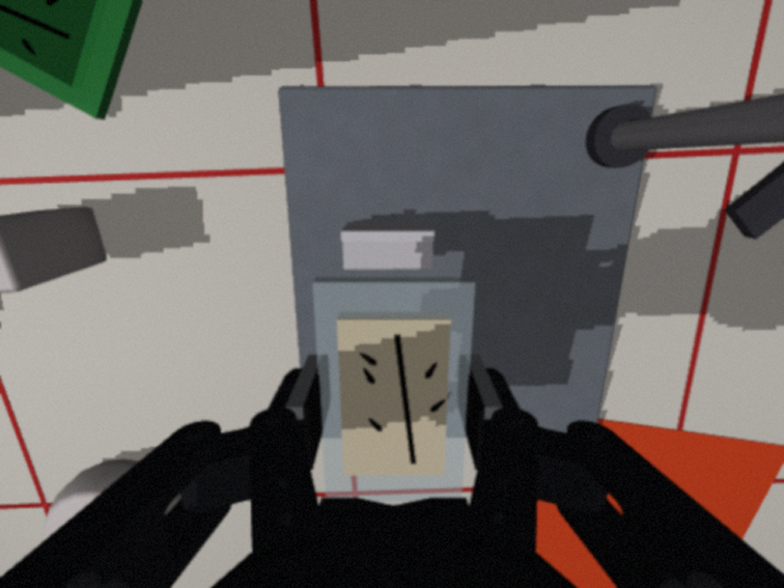

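View pics/d7a.png

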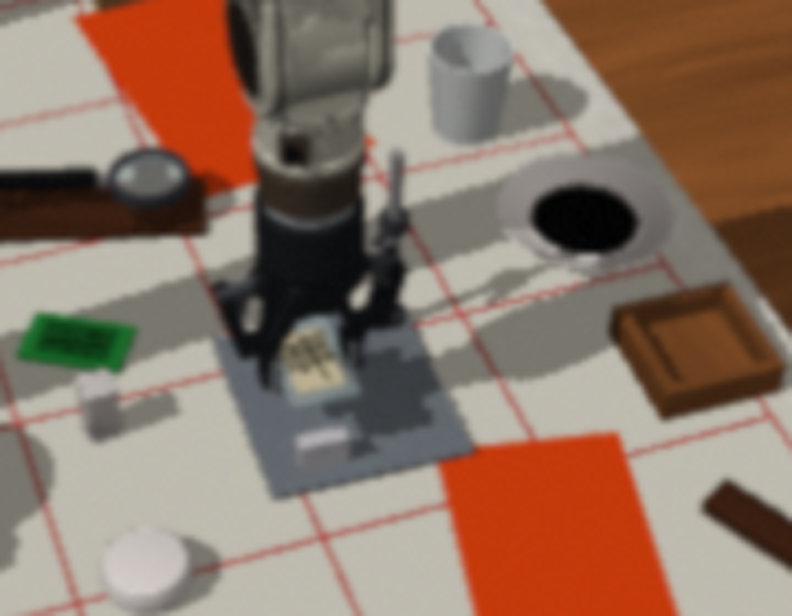

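Run:
```python
from h import *
s=dict(position=np.array([0.55607867,0.01384326,0.22283932]),tool_rot=[3.13957844,-4.76668634e-05,1.53150394])
W=cam("wrist",s); Rm=R.from_euler('xyz',s["tool_rot"]).as_matrix()
L=np.array([[-18,34,30],[18,34,30],[-18,50,34],[18,50,34]])/1000
u=np.array([[344,269],[433,269],[341,231],[434,231]])/1.4
p,e,w=fit([(W,L,u)],[.55,0.01,0]); print("stand",p.round(4),e)
q=np.array([back(W,np.array(c)/1.4,s["position"][2]-.1525) for c in ((313,280),(475,280))]); print(q, q.mean(0)-s["position"])
print("plate centre", q.mean(0)-.042*Rm[:,0])
```

```text
stand [ 0.5557  0.0155 -0.0372] [0.1 0.6 0.3 0.2]
[[0.53432701 0.05718079 0.07033932]
 [0.5845067  0.05514143 0.07033932]] [ 0.00333819  0.04231785 -0.1525    ]
plate centre [0.557767   0.01419353 0.07033732]
```

```bash
python3 -m pendant '[[1.3,-1.5,0,0,40],[0,0,10,0,40],[0,0,10,0,40],[0,0,8,0,40],[0,0,4,0,40],[0,0,2,0,40],[0,0,1,0,40],[0,0,0,0,40],[0,0,0,0,40],[0,0,0,0,40]]'
```

```text
time_s: 10.13
position: [0.5528, 0.0159, 0.1876]
tool_rot: [-3.139, 0.0, 1.533]
ft_force: [-6.2, 0.6, 11.9]
width: 0.575
```

Run:
```python
from h import *
s=arm.sense(); im=arm.read_camera("wrist"); print(s["position"],s["tool_rot"],s["width"]*85.4,s["ft_force"],s["ft_torque"])
save(im,"w8a.png",None,1.4)
im=arm.read_camera("side");save(im,"d8a.png",(150,220,260,350),8)
```

```text
[0.55277854 0.01589619 0.18759061] [-3.13938165e+00  8.98187840e-05  1.53275115e+00] 49.13307438010771 [-6.19989527  0.5896211  11.89381121] [-0.00376702  1.18544461  0.01822947]
```

View pics/w8a.png

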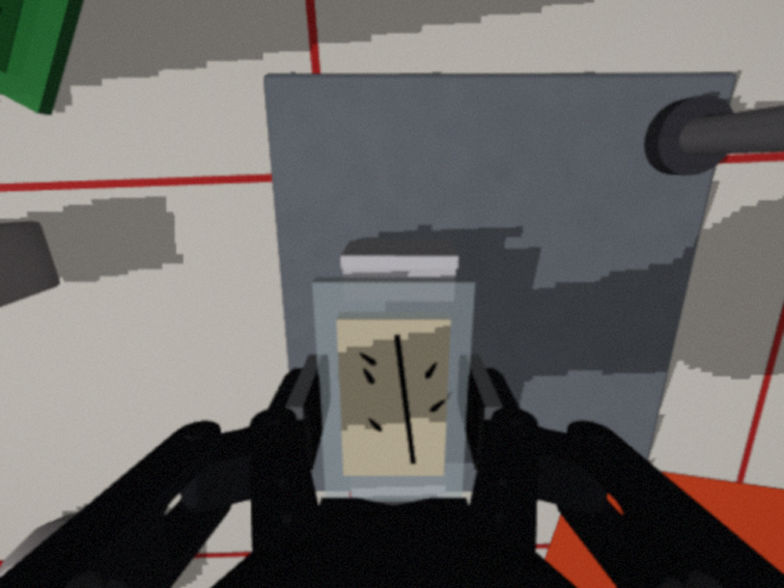

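View pics/d8a.png

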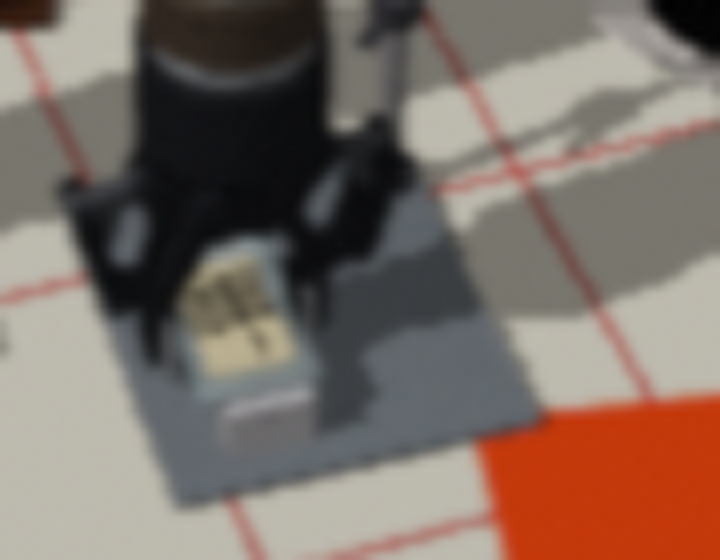

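```bash
python3 -m pendant '[[0,0,-1.5,0,40],[0,0,-1.5,0,40],[0,0,0,0,40],[0,0,0,0,40]]'; python3 -m pendant '[[0,1,0,0,40],[0,0,0,0,40],[0,0,0,0,40]]'
```

```text
time_s: 10.57
position: [0.5539, 0.0159, 0.1894]
tool_rot: [-3.141, 0.0, 1.533]
ft_force: [0.2, 0.1, -1.3]
width: 0.574
time_s: 10.82
position: [0.5549, 0.0158, 0.1895]
tool_rot: [-3.141, 0.0, 1.533]
ft_force: [-0.1, -0.3, -0.3]
width: 0.575
```

```bash
python3 -m pendant '[[0,0,1,0,40],[0,0,0.5,0,40],[0,0,0,0,40],[0,0,0,0,40]]'; python3 -m pendant '[[0,0,0,0,53],[0,0,0,0,57],[0,0,0,0,62],[0,0,0,0,66],[0,0,0,0,66],[0,0,0,0,66]]'
python3 - <<'E'
from h import *
s=arm.sense(); im=arm.read_camera("wrist"); print(s["position"],s["tool_rot"],s["width"]*85.4,s["ft_force"])
save(im,"w9a.png",None,1.4)
E
```

```text
time_s: 11.15
position: [0.5548, 0.0158, 0.1882]
tool_rot: [-3.141, -0.0, 1.533]
ft_force: [0.4, 0.2, -0.0]
width: 0.578
time_s: 11.65
position: [0.5548, 0.0158, 0.1883]
tool_rot: [3.141, -0.0, 1.533]
ft_force: [-0.5, -0.4, -0.9]
width: 0.772
[0.55484486 0.01583029 0.18832581] [ 3.14141216e+00 -1.43338279e-06  1.53259470e+00] 65.97137435560141 [-0.49709506 -0.40125687 -0.9179279 ]
```

View pics/w9a.png

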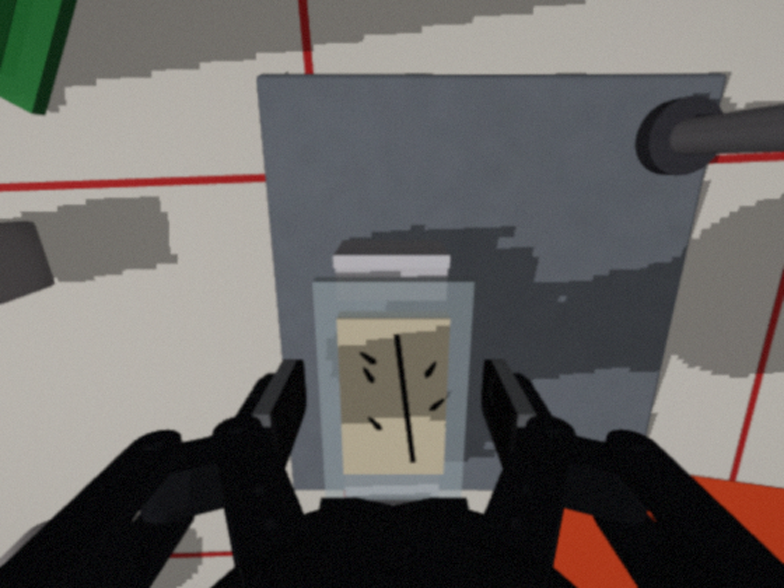

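```bash
python3 -m pendant '[[0,0,-10,0,85],[0,0,-25,0,85],[0,0,-35,0,85],[0,0,-35,0,85],[0,0,-35,0,85],[0,0,-35,0,85],[0,0,-35,0,85],[0,0,0,0,85],[0,0,0,0,85],[0,0,0,0,85]]'
python3 - <<'E'
from h import *
s=arm.sense(); im=arm.read_camera("wrist"); print(s["position"],s["tool_rot"],s["width"]*85.4,s["ft_force"])
np.savez("w10.npz",p=s["position"],r=s["tool_rot"]); save(im,"w10.png",(60,360,180,480),2.6)
E
```

```text
time_s: 12.53
position: [0.5545, 0.0158, 0.3985]
tool_rot: [3.141, -0.0, 1.533]
ft_force: [-0.4, 0.2, 0.2]
width: 0.995
[0.55448755 0.01584152 0.39851186] [ 3.14123171e+00 -2.03941732e-05  1.53269655e+00] 84.94679752320272 [-0.35475423  0.16444298  0.15795321]
```

View pics/w10.png

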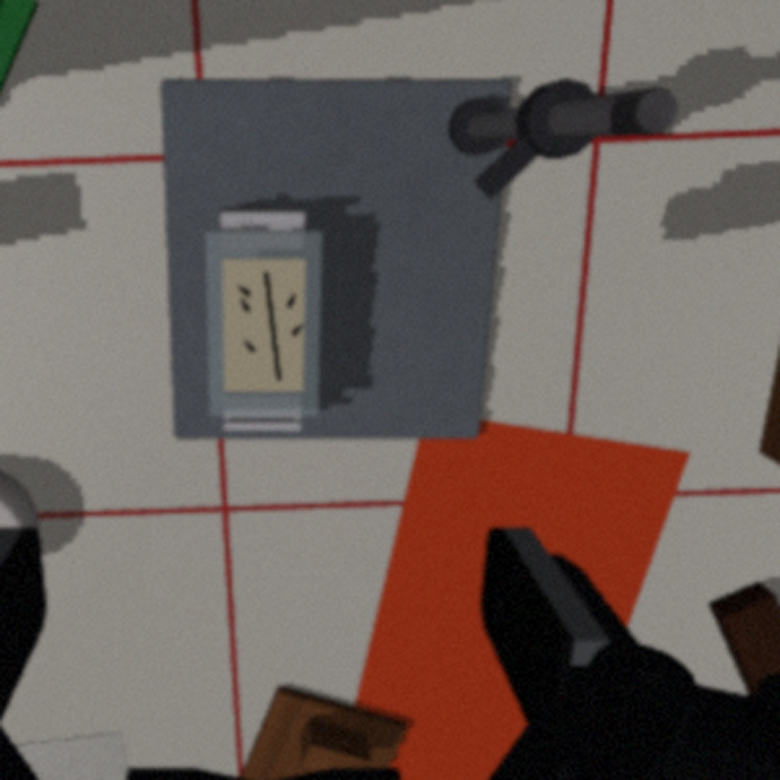

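Run:
```python
from h import *
z=np.load("w10.npz"); W=cam("wrist",dict(position=z["p"],tool_rot=z["r"]))
L=np.array([[-18,30,36],[18,30,36],[18,-30,36],[-18,-30,36]])/1000
u=np.array([[222,258],[305,258],[303,391],[223,391]])/2.6+[180,60]
p,e,w=fit([(W,L,u)],[.555,.015,-.03]); print("plate",p.round(4),e)
L=np.array([[-45,-65,8],[-45,105,8],[110,-65,8]])/1000
u=np.array([[176,437],[163,81],[480,436]])/2.6+[180,60]
p,e,w=fit([(W,L,u)],[.555,.015,-.03]); print("stand",p.round(4),e)
p=[.5557,.0155,-.037]
d=np.array([95,85])/np.hypot(95,85)*.099
top=np.array([656,109])/2.6+[180,60]; col=np.array([559,118])/2.6+[180,60]; tip=np.array([488,187])/2.6+[180,60]
print("obs top,col(center),tip",top,col,tip)
print("pred top",proj(W,w(p,[.095,.085,.173])))
for h in (.095,.1,.105,.11,.115): print(h,proj(W,w(p,[d[0],d[1],h])),"collar top",proj(W,w(p,[.095,.085,h+.007])))
S=cam("scene");D=cam("side")
print("scene collar obs",np.array([371,393])/6+[225,235],"side",np.array([417,183])/6+[240,120])
for n,C in(("S",S),("D",D)):
  print(n,"post top",proj(C,w(p,[.095,.085,.173])),"foot",proj(C,w(p,[.095,.085,.008])))
  for h in (.095,.1,.105,.11,.115): print(n,h,proj(C,w(p,[.095,.085,h])))
```

```text
plate [ 0.5562  0.0154 -0.0412] [0.3 0.4 0.3 0.4]
stand [ 0.5569  0.0153 -0.036 ] [0.7 1.  0.8]
obs top,col(center),tip [432.30769231 101.92307692] [395.         105.38461538] [367.69230769 131.92307692]
pred top [[432.60381967 102.36447807]]
0.095 [[362.6764675 128.5382017]] collar top [[391.57171321 105.80242717]]
0.1 [[364.18716163 128.78738142]] collar top [[393.72114974 105.62318631]]
0.105 [[365.75455376 129.04586206]] collar top [[395.95561727 105.43675428]]
0.11 [[367.38189959 129.31417473]] collar top [[398.280271   105.24268899]]
0.115 [[369.07270915 129.59289179]] collar top [[400.70069207 105.0405113 ]]
scene collar obs [286.83333333 300.5       ] side [309.5 150.5]
S post top [[286.24819048 280.73251268]] foot [[284.11550337 326.38873393]]
S 0.095 [[285.16773067 303.86658856]]
S 0.1 [[285.23280816 302.47341215]]
S 0.105 [[285.29842637 301.06863159]]
S 0.11 [[285.36459205 299.65210181]]
S 0.115 [[285.43131205 298.22367526]]
D post top [[310.27730601 134.0304897 ]] foot [[308.62063571 171.5818295 ]]
D 0.095 [[309.46597548 152.56546876]]
D 0.1 [[309.51642927 151.42113469]]
D 0.105 [[309.56709211 150.27097365]]
D 0.11 [[309.61796489 149.114948  ]]
D 0.115 [[309.66904848 147.95301991]]
```

Seen from above, the plate lies on the ledges between both lips; I fit it at (0.556, 0.015). The pointer height is about 105 mm and will be refined. On to the lens.

```bash
python3 -m pendant '[[0,0,0,-7,85],[0,0,0,-7,85],[0,0,0,-7,85],[0,0,0,-7,85],[0,0,0,-7,85],[0,0,0,-7,85],[0,0,0,-7,85],[0,0,0,-7,85],[0,0,0,-7,85],[0,0,0,-7,85],[0,0,0,-7,85],[10,36.5,0,0,85],[10,36.5,0,0,85],[10,36.5,0,0,85],[10,36.5,10,0,85],[10,36.5,20,0,85],[10,36.5,20,0,85],[10,36.5,20,0,85],[0,0,0,0,85],[0,0,0,0,85]]' 50
python3 - <<'E'
from h import *
s=arm.sense(); im=arm.read_camera("wrist"); print(s["position"],s["tool_rot"],s["joints"].round(2),s["ft_force"])
np.savez("w11.npz",p=s["position"],r=s["tool_rot"]); save(im,"w11.png",None,1.4)
im=arm.read_camera("scene"); save(im,"s11.png",(265,340,255,325),8)
im=arm.read_camera("side"); save(im,"d11.png",(120,190,275,345),8)
E
```

```text
time_s: 14.25
position: [0.5526, 0.2794, 0.3255]
tool_rot: [-3.136, -0.006, 2.88]
ft_force: [0.2, -0.0, -0.1]
width: 0.995
[0.55264301 0.27938916 0.32551239] [-3.13595035 -0.00591501  2.88049214] [ 0.47  0.52  0.21  1.27 -0.    0.73] [ 0.17812224 -0.00023391 -0.08511607]
```

View pics/w11.png

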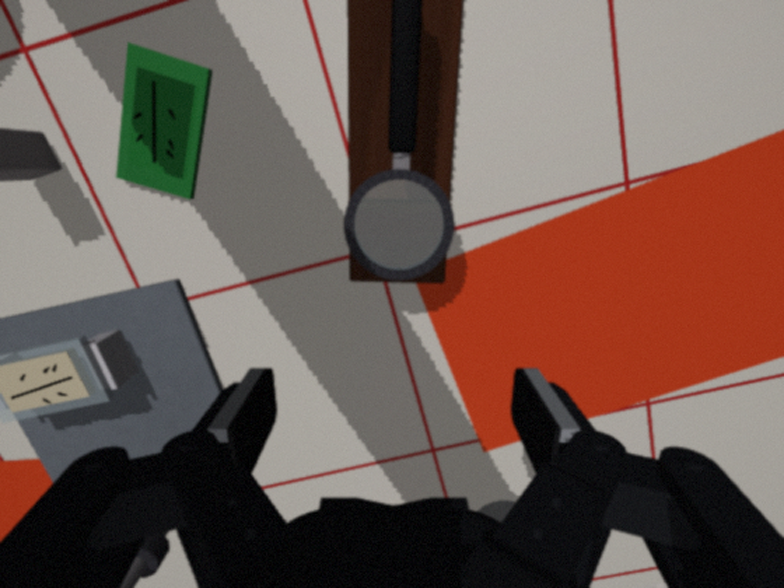

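View pics/s11.png

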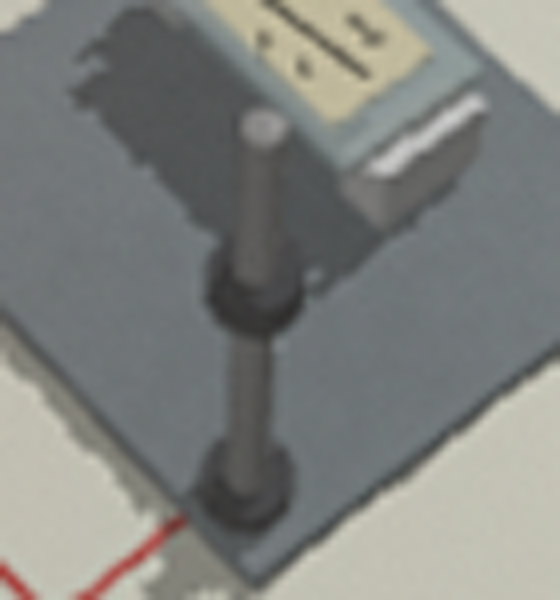

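View pics/d11.png

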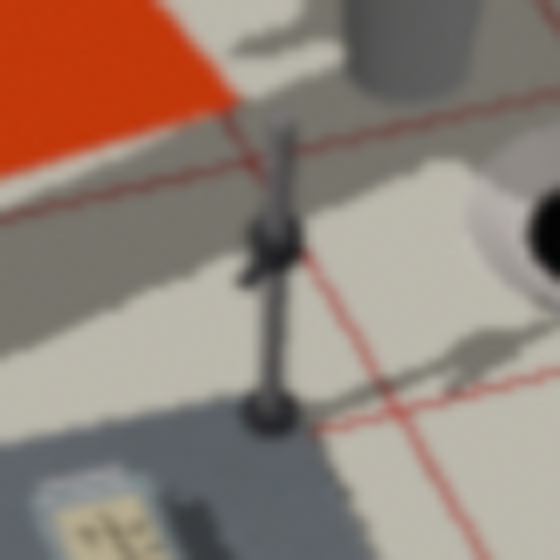

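Run:
```python
from h import *
z=np.load("w11.npz"); W=cam("wrist",dict(position=z["p"],tool_rot=z["r"]))
c=back(W,np.array([399,225])/1.4,.040); a=back(W,np.array([402,150])/1.4,.046); b=back(W,np.array([408,1])/1.4,.046)
print(c,a,b,np.linalg.norm(a-c)); 
for q,r in ((a,b),(c,b)): d=q-r; print(np.arctan2(d[1],d[0]))
psi=np.arctan2((c-b)[1],(c-b)[0]); g=c[:2]-.078*np.array([np.cos(psi),np.sin(psi)]); print("grip",g)
Rm=R.from_euler('xyz',z["r"]).as_matrix(); print(Rm.T@(np.r_[g,.039]-z["p"]))
```

```text
[0.51363147 0.29130038 0.04      ] [0.47171374 0.30407712 0.046     ] [0.4019413  0.32548939 0.046     ] 0.04423055070177905
-0.29776321972350367
-0.2970489402935938
grip [0.43904753 0.31413096]
[0.11701692 0.00586074 0.28718107]
```

```bash
python3 -m pendant '[[29,1.5,10,0,60],[29,1.5,15,0,60],[29,1.5,15,0,60],[30,1.4,15,0,60],[0,0,15,2,60],[0,0,0,0,60],[0,0,0,0,60],[0,0,0,0,60]]'
python3 - <<'E'
from h import *
s=arm.sense(); im=arm.read_camera("wrist"); print(s["position"],s["tool_rot"],s["joints"].round(2))
Rm=R.from_euler('xyz',s["tool_rot"]).as_matrix(); print(Rm.T@(np.r_[.43905,.3141,.039]-s["position"]))
np.savez("w12.npz",p=s["position"],r=s["tool_rot"]); save(im,"w12.png",None,1.4)
E
```

```text
time_s: 15.07
position: [0.4443, 0.3135, 0.2615]
tool_rot: [3.139, 0.002, 2.84]
ft_force: [-0.1, 0.5, 0.2]
width: 0.705
[0.44430637 0.31346076 0.26147549] [3.13927949e+00 2.05603876e-03 2.84005919e+00] [ 0.61  0.43 -0.12  1.02 -0.    0.92]
[ 0.00566646 -0.00146525  0.22246152]
```

View pics/w12.png

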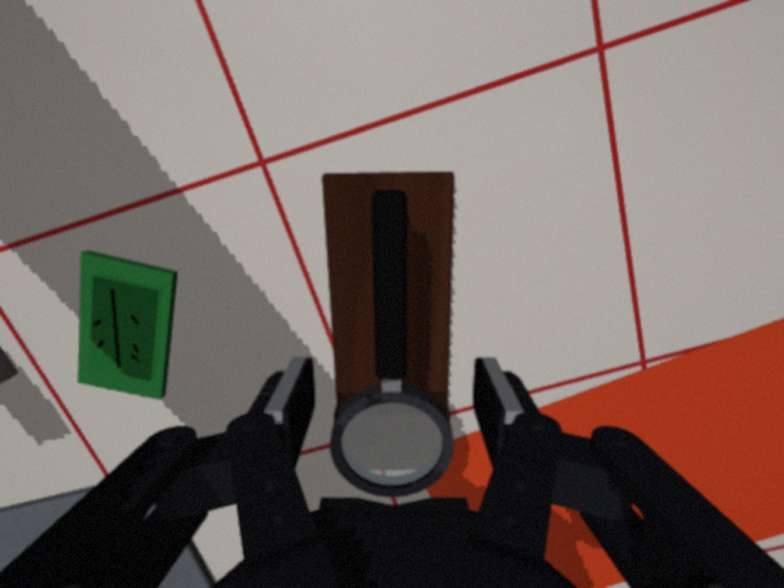

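Run:
```python
from h import *
z=np.load("w12.npz"); W=cam("wrist",dict(position=z["p"],tool_rot=z["r"])); Rm=R.from_euler('xyz',z["r"]).as_matrix()
T=lambda q:(Rm.T@(q-z["p"])).round(4)
b=back(W,np.array([389.5,191])/1.4,.046); a=back(W,np.array([391,377])/1.4,.046);c=back(W,np.array([391,440])/1.4,.040)
print(b,a,c,T(b),T(a),T(c),np.linalg.norm(a-b)); print(np.arctan2(*(a-b)[[1,0]]))
```

```text
[0.38283491 0.33098882 0.046     ] [0.47075528 0.30411608 0.046     ] [0.51140673 0.29134683 0.04      ] [ 0.0643 -0.002   0.2153] [-0.0276 -0.0016  0.2155] [-0.0702 -0.0017  0.2216] 0.09193549560826843
-0.29663086992175464
```

```bash
python3 -m pendant '[[6.8,-1.6,0,0,50],[0,0,22,0,45],[0,0,22,0,40],[0,0,15,0,36],[0,0,8,0,36],[0,0,0,0,36],[0,0,0,0,36],[0,0,0,0,36]]'
python3 - <<'E'
from h import *
s=arm.sense(); im=arm.read_camera("wrist"); print(s["position"],s["tool_rot"],s["width"]*85.4); save(im,"w13.png",None,1.4)
E
```

```text
time_s: 15.78
position: [0.4365, 0.3149, 0.194]
tool_rot: [3.14, 0.001, 2.841]
ft_force: [0.3, 0.7, 0.8]
width: 0.423
[0.43651923 0.31492097 0.19404957] [3.13978509e+00 1.33254920e-03 2.84148225e+00] 36.164304327881965
```

View pics/w13.png

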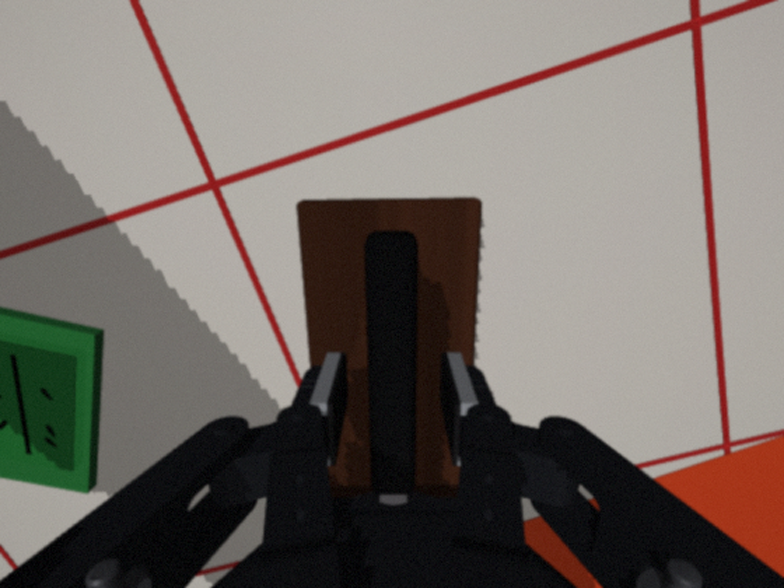

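The handle sits centred between the pads, at about x=392 between 345 and 445. I'll close and lift.

```bash
python3 -m pendant '[[0,0,0,0,25],[0,0,0,0,15],[0,0,0,0,5],[0,0,0,0,5],[0,0,0,0,5],[0,0,0,0,5],[0,0,0,0,5]]' 60
python3 -m pendant '[[0,0,-6,0,5],[0,0,-10,0,5],[0,0,-15,0,5],[0,0,-25,0,5],[0,0,-25,0,5],[0,0,-25,0,5],[0,0,0,0,5],[0,0,0,0,5],[0,0,0,0,5]]'
python3 - <<'E'
from h import *
s=arm.sense(); im=arm.read_camera("wrist"); print(s["position"],s["tool_rot"],s["width"]*85.4,s["ft_force"]); save(im,"w14.png",None,1)
np.savez("w14.npz",p=s["position"],r=s["tool_rot"])
im=arm.read_camera("scene"); save(im,"s14.png",(240,400,330,530),4)
im=arm.read_camera("side"); save(im,"d14.png",(70,190,180,340),4.5)
E
```

```text
time_s: 16.42
position: [0.4362, 0.3149, 0.194]
tool_rot: [3.14, 0.001, 2.842]
ft_force: [-0.5, -0.2, 5.2]
width: 0.176
time_s: 17.17
position: [0.4355, 0.3143, 0.2986]
tool_rot: [-3.141, -0.0, 2.842]
ft_force: [0.3, -0.6, -1.0]
width: 0.177
[0.43551525 0.31429162 0.29858942] [-3.14101647e+00 -4.42740897e-04  2.84162251e+00] 15.080053119845754 [ 0.3193443  -0.58291293 -1.01790355]
```

View pics/w14.png

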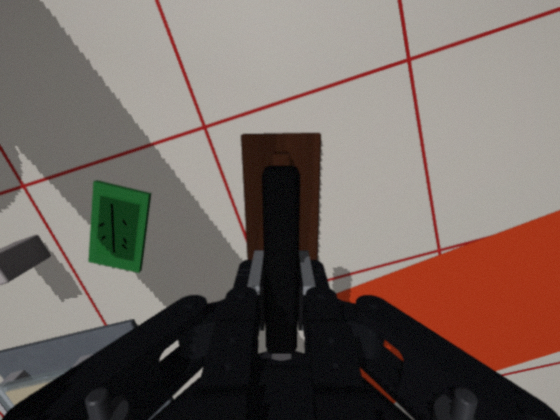

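View pics/s14.png

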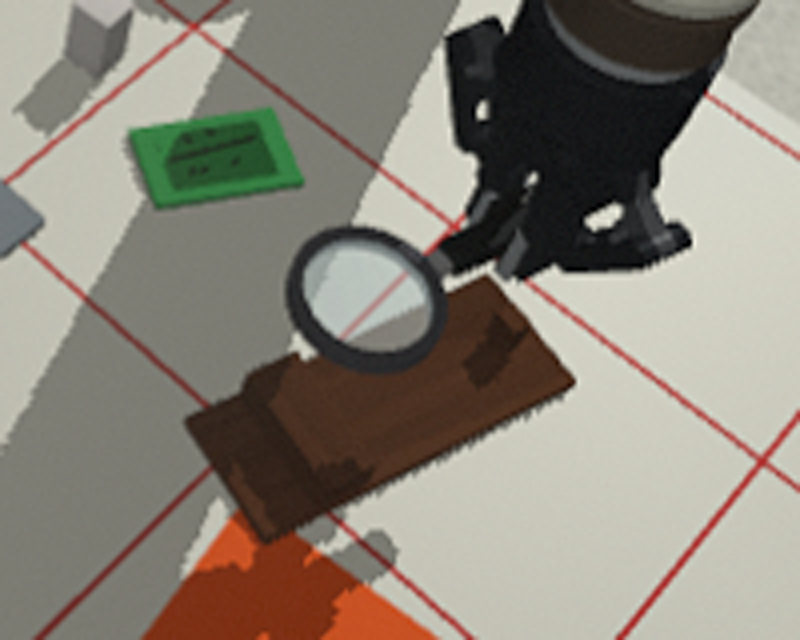

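View pics/d14.png

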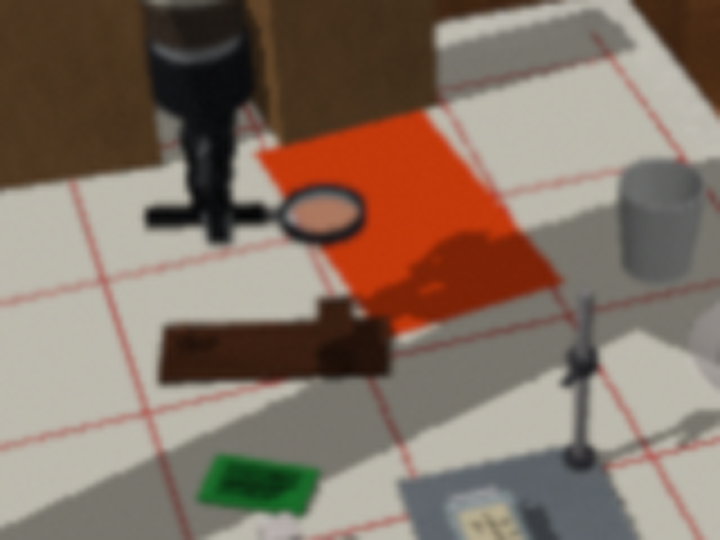

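```bash
python3 -m pendant '[[-8,-15,0,0,5],[-15,-31,0,0,5],[-15,-31,0,0,5],[-15,-31,0,0,5],[-15,-31,0,0,5],[-15,-31,0,0,5],[-15,-31,0,0,5],[-15,-31,0,0,5],[-10,-18,0,0,5],[0,0,0,0,5],[0,0,10,0,5],[0,0,10,0,5],[0,0,8,0,5],[0,0,4,0,5],[0,0,0,0,5],[0,0,0,0,5],[0,0,0,0,5]]'
python3 - <<'E'
from h import *
s=arm.sense(); print(s["position"],s["tool_rot"],s["width"]*85.4,s["ft_force"])
Rm=R.from_euler('xyz',s["tool_rot"]).as_matrix(); print("lens est",s["position"]+Rm@[-.080,0,.157])
im=arm.read_camera("scene"); cv2.imwrite("pics/s15f.png",im[:,:,::-1]); save(im,"s15.png",(230,340,235,375),5.5)
im=arm.read_camera("side"); cv2.imwrite("pics/d15f.png",im[:,:,::-1]);save(im,"d15.png",(120,220,230,360),6)
E
```

```text
time_s: 18.73
position: [0.4797, 0.0397, 0.2671]
tool_rot: [3.141, 0.0, 2.842]
ft_force: [0.1, -0.7, -1.0]
width: 0.172
[0.47968656 0.03970663 0.26708398] [3.14141101e+00 3.93933951e-04 2.84224494e+00] 14.73090110933935 [ 0.11743807 -0.68170273 -0.96383936]
lens est [0.55619638 0.01612389 0.11011551]
```

View pics/s15.png

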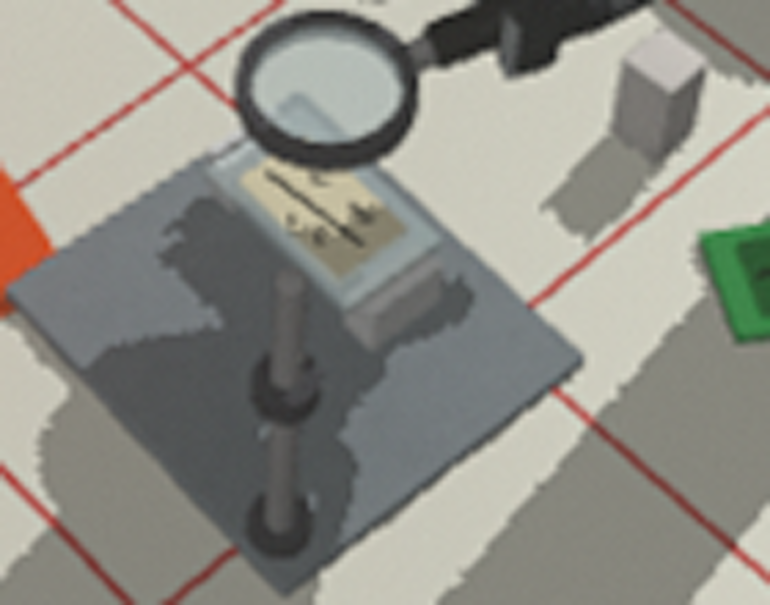

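View pics/d15.png

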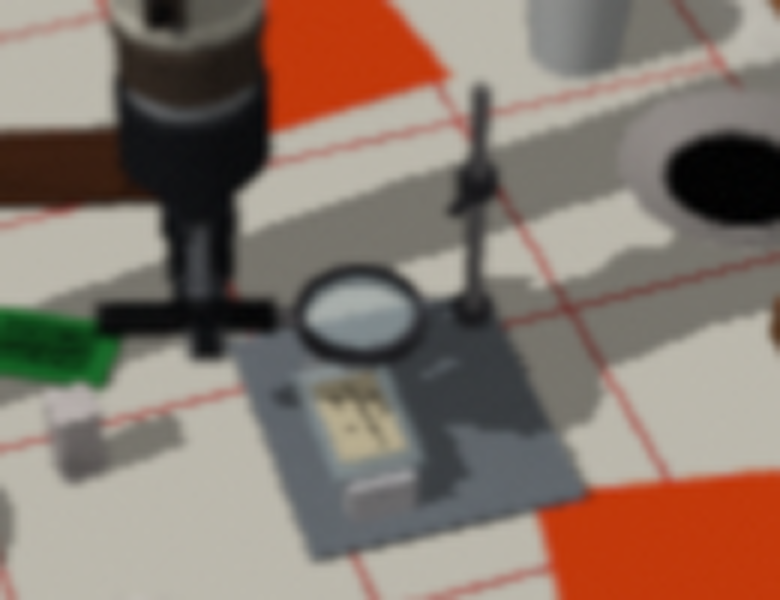

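Run:
```python
from h import *
S,D=cam("scene"),cam("side")
s=lambda x,y:np.array([x,y])/5.5+[235,230]
d=lambda x,y:np.array([x,y])/6+[230,120]
for n,a,b in (("lens",s(327,90),d(360,314)),("collar",s(286,387),d(476,184)),("posttop",s(292,278),d(481,93)),("plate corner(25,42)",s(346,302),d(405,369)),("plate corner (25,-42)",s(212,170),d(422,462)),("plate (-25,42)",s(438,243),d(302,376))):
    print(n,tri((S,a),(D,b)))
```

```text
lens (array([0.55579165, 0.0166643 , 0.10880547]), [np.float64(0.0015959664010002203), np.float64(0.0015959664010003283)])
collar (array([0.65146504, 0.0970194 , 0.10435267]), [np.float64(0.001490259432370316), np.float64(0.0014902594323705082)])
posttop (array([0.65110782, 0.09610372, 0.16904612]), [np.float64(0.0020445966563890313), np.float64(0.0020445966563890122)])
plate corner(25,42) (array([0.58495223, 0.04992244, 0.03067212]), [np.float64(0.010256436175568887), np.float64(0.01025643617556889)])
plate corner (25,-42) (array([ 0.57513381, -0.02581597,  0.03240627]), [np.float64(0.0023180032129493286), np.float64(0.002318003212949409)])
plate (-25,42) (array([0.53431299, 0.05788517, 0.03210094]), [np.float64(0.0037367582257226044), np.float64(0.0037367582257225957)])
```

```bash
python3 -m pendant '[[0,0.5,2.5,0,5],[0,0,1.8,0,5],[0,0,0,0,5],[0,0,0,0,5],[0,0,0,0,5],[0,0,0,0,5]]'
python3 - <<'E'
from h import *
s=arm.sense(); print(s["position"],s["tool_rot"],s["width"]*85.4,s["ft_force"])
Rm=R.from_euler('xyz',s["tool_rot"]).as_matrix(); print("lens est",s["position"]+Rm@[-.080,0,.157])
im=arm.read_camera("scene"); save(im,"s16.png",(230,340,235,375),5.5)
im=arm.read_camera("side"); save(im,"d16.png",(120,220,230,360),6)
E
```

```text
time_s: 19.33
position: [0.4796, 0.0398, 0.2626]
tool_rot: [-3.142, 0.0, 2.842]
ft_force: [-0.0, -0.7, -1.2]
width: 0.178
[0.47964826 0.03981391 0.26260089] [-3.14157029e+00  9.16438266e-05  2.84159281e+00] 15.239260472374966 [-0.02406212 -0.67669187 -1.18251135]
lens est [0.55608789 0.0161647  0.10560822]
```

View pics/s16.png

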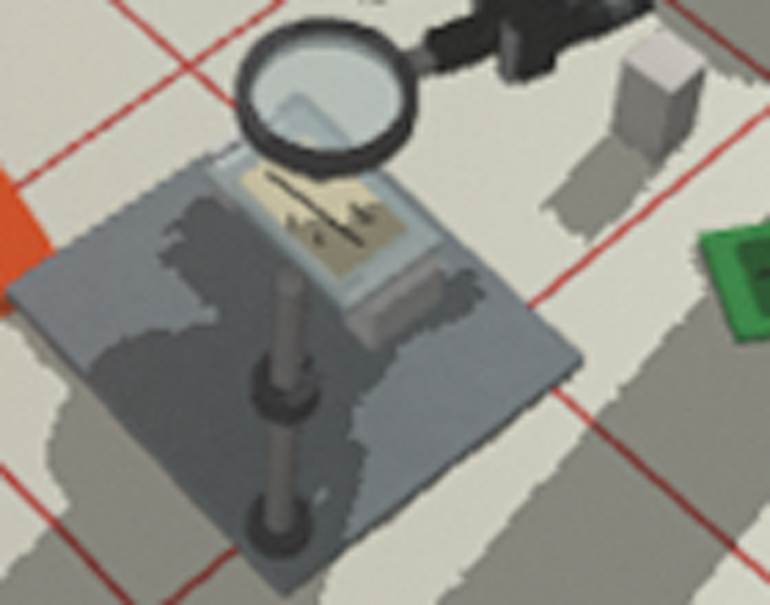

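View pics/d16.png

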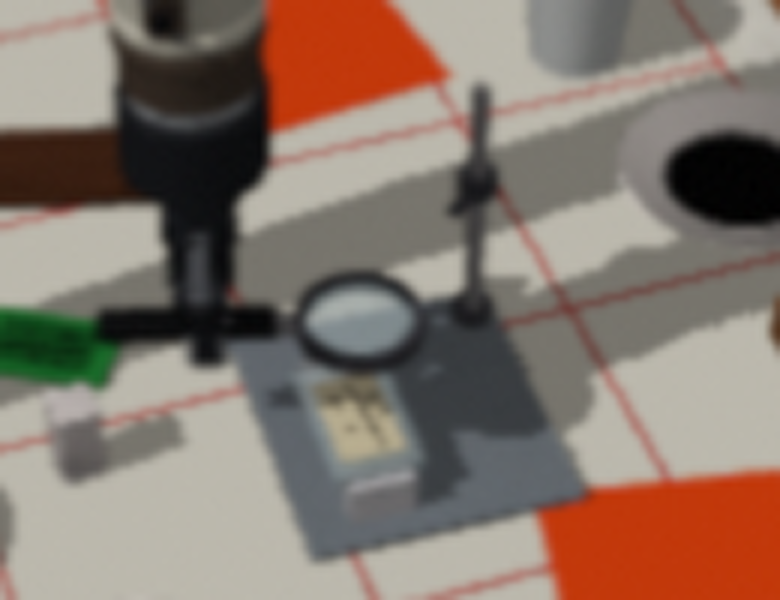

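The lens rim is at scene crop (327,98) and side crop (360,320). It looks level, over the plate and at collar height, and it is clear of the post. The seal and pot have not moved. Handing in.

Run:
```python
from h import *
S,D=cam("scene"),cam("side")
print(tri((S,np.array([327,98])/5.5+[235,230]),(D,np.array([360,320])/6+[230,120])))
print(arm.hand_in(), arm.sense()["time_s"])
```

```text
(array([0.55584839, 0.01692947, 0.10424058]), [np.float64(0.0016321577986419126), np.float64(0.001632157798641984)])
the job is handed in; nothing more can be done
the job is handed in; nothing more can be done
```

I gripped the plate by its long edges, lifted it off the rack, lowered it onto the stand's ledges and let go. I then took the lens by its handle and handed in at about 19.4 s (limit 51 s), still holding it over the plate. No verdict was reported.

**Last checks**
- **Plate:** the last overhead look showed it flat between both lips at about (0.556, 0.015), within about 1 mm of the seat. It looked unchanged in the final pictures.
- **Lens position:** the two fixed cameras put its centre at (0.5558, 0.0169, 0.1042). The arm's own readings gave (0.5561, 0.0162, 0.1056).
- **Lens against the targets:** it is about 2 mm or less in plan from the plate's middle. By the same cameras its height matches the pointer's collar at 0.1044. It is level, held at 15 mm opening with 60 N.

**What disagreed**
- **Camera offsets:** at the start the two fixed cameras differed by up to about 10 mm in y, so I used the wrist camera for both grasps and the placing. They also read the post top at 0.169 instead of 0.173, so I set the lens height by comparing it with the collar.
- **First lowering:** the plate met the ledges with about 12 N down and 6 N sideways. I raised it 3 mm, shifted it 1 mm and set it down again with no such force before letting go.
- **Seal and pot:** I checked these only by eye. The seal looks unmoved in the last pictures; the pot is only partly in them, but nothing passed close to it.

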